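# Make up two recapping kits

### The arm

A 7-joint arm with a two-finger parallel gripper is mounted at the origin on a cart in front of the work surface, level with it; the furniture and walls round the work are solid. World frame = base frame: x ahead of the robot, y to its left, z up, the work surface at z = 0. Lengths are in m, angles in rad, forces in N, time in s.
With the tool pointing down it reaches from about 0.35 to 0.9 m from the base axis. Payload 8.1 kg.
Tool frame: the origin (TCP) lies at the centre of the arm's flange, where the gripper is bolted on; the fingertips stand 178 mm ahead of it and the grasp point (between the pads) lies 159 mm ahead of it; z points along the fingers, y is the line along which they close (so a half turn about z gives the same grasp; the last joint's range is limited). The gripper opens to 92 mm and grips with 3 to 60 N. Pads are 19 mm wide; open, the fingers measure 130 mm over their backs; the gripper's body (75 mm by 190 mm) begins 47 mm behind the grasp point.
Start: joints at [1.063, 0.434, 0.025, 1.573, -0.012, 1.134, -0.075], TCP at [0.246, -0.575, 0.405] pointing down, gripper open.
Joint ranges: [-2.62, 2.62], [-0.44, 2.09], [-1.27, 1.32], [0.08, 2.57], [-1.32, 4.46], [0.12, 2], [-2.74, 2.74]. Speed limits (rad/s): [2.22, 2.22, 3.01, 3.01, 3.14, 3.14, 3.14].

### API

Orientations are given as a rotation vector (axis times angle).
In Python, from cell import arm gives the robot as it stands. The module is installed in compiled form; this text tells all that it offers.
- The arm moves only by the shell command python3 -m inch 'ROWS' [FORCE]. ROWS is text: rows parted by semicolons, each of 5 numbers parted by spaces: the shift along the tool's x, y, z in m, then the turn about the tool's z in rad, then the finger opening in m, from 0 to 0.0918. In form: x y z roll fingers; .... A call has 1 to 5 rows; each row is the pose to reach, as a shift and turn from the pose commanded when the call began, along the tool's axes at that moment; what a row does not reach only later rows make up. A row lasts 1/10 s, in which the tool goes at most 50 mm and 8.59 degrees, less where a joint would pass 70% of its speed; a pose out of reach is approached as far as the arm can. A call with a gripper value outside its range is refused whole. The fingers move at their own pace and stop on an object; FORCE is the grip in N (left out, the last holds). Time passes only in rows, so rows that repeat a pose let the fingers close. It gives the time, the measured TCP pose, the force, the opening and the grip force at its end, in the units of the state.
- arm.observe(): the state, without advancing time (a new reading comes with each control period).
- arm.get_image(name): name is "scene" or "top" or "wrist"; returns the picture (480x640x3 uint8, red, green, blue); there is no depth.
- arm.get_calibration(name): a dict with "intrinsics" (3x3 intrinsics, pixels), "pose" (4x4, takes a point from camera to world coordinates). Camera axes: x right, y up, looking along -z (the intrinsics and any distortion apply to the point x, -y, -z); pixel columns grow to the right and rows downward; lengths in m; the calibration is good to about 2 mm. The wrist camera is an equidistant fisheye: a pixel r from the principal point sees the ray r / f radians off the axis. A picture is of the moment at which its call begins: read the wrist's pose just before it. get_calibration takes no time and is no camera call; for the wrist camera it gives the pose at the moment of the call.
- arm.sign_off(): hands the job in; it is judged then, once.
Trained networks look in the newest picture that a camera, given by its name, has taken for a name from the list of things; names that differ only in an ending like _2 or _b are one class to them, and where a whole thing is asked for, a point or a joint stands for the part that bears it (a point fixed in the world has none). Each returns a list of dicts, best first, with "conf" (0 to 1); they miss things now and then, are a little off and sometimes report something else, mostly with a low value. They report only what shows in the picture. A call takes as long as a camera call.
- arm.look_for(camera, query): "point" ([row, column] in pixels, amid what is visible of it).
- arm.silhouettes(camera, query): "region" (480x640 bool, what is visible of it) and "point" ([row, column] in pixels, amid what is visible of it).
- arm.place_of(camera, query): "point" ([row, column] in pixels: a listed point, or the origin of a listed thing).
The state is a dict: "clock": time; "joints": joint angles; "dq": joint speeds; "joint_efforts": joint torques, N m; "position": TCP position; "ee_rot": TCP orientation; "force": force on the tool from outside, world axes, zero at the start; "ft_torque": the same for the moment, N m; "width": opening from 0.0 (shut) to 1.0 (fully open); "gripper_force": force on a finger pad.
Only numpy, scipy, OpenCV 4.12 (cv2) and the standard library are available. Lean on these libraries where they do the work, as an engineer would, in place of code of your own. Each camera call takes 0.05 s, during which the arm holds its last target. There are 200 camera calls.

### The job

Make up the two repair kits from the stock. In the larger tray goes the long circuit board, flat in the pocket between the four corner lips, with the two slim capacitors lying on the two pairs of ribs, one on each; in the smaller tray goes the small circuit board, flat in its pocket, with the fat capacitor lying along its pair of ribs. Set each capacitor down lengthwise in the middle of its ribs, so that none ever rolls off onto a tray floor or the bench.

Things in the scene. Friction and masses are not known exactly. Their poses are not given: they have to be found in the camera images.
- long_tray: larger grey tray, 180x150 mm (x by y), fixed. Origin: centre of underside. Floor top at z 4 mm, rim 10 mm high. Pocket for the long board: centre x -35, y 0, 60x126 mm clear between four corner lips (top z 10), open at mid-sides. Two pairs of ribs along y, centres x +37, y -35 and +35: 54 mm long, centre lines 12 mm apart, tops z 14; a slim capacitor seated there has its axis along y at z 23.6
- short_tray: smaller grey tray, 180x110 mm (x by y), fixed. Origin: centre of underside. Floor top at z 4 mm, rim 10 mm high. Pocket for the small board: centre x -35, y 0, 56x76 mm clear between four corner lips (top z 10), open at mid-sides. One pair of ribs along y, centre x +37, y 0: 64 mm long, centre lines 22 mm apart, tops z 14; the fat capacitor seated there has its axis along y at z 28.3
- stock_bed: light plywood stock bed, 186x90 mm (x by y), 4 mm thick, fixed. Origin: centre of underside. Three pairs of grey ribs along y at x -58, 0, +58: 66 mm long, tops z 14. The three capacitors start on it, one on each pair, axes along y within 6 mm of the middle. Nothing is to be put there
- fat_can: the fat snap-in capacitor: dark cylinder, grey stripe, aluminium end, 35 mm diameter, 50 mm long; starts on any pair of ribs of the stock bed, axis 30.3 mm above the bench. Origin: middle of its axis; own y along the axis (either way round will do). It rolls freely on anything flat. About 70 g
- slim_can_a: a slim snap-in capacitor: dark cylinder, grey stripe, aluminium end, 22 mm diameter, 40 mm long; starts on any pair of ribs of the stock bed, axis 23.1 mm above the bench. Origin: middle of its axis; own y along the axis (either way round will do). It rolls freely on anything flat. About 30 g. The two slim ones are interchangeable
- slim_can_b: the other slim snap-in capacitor: dark cylinder, grey stripe, aluminium end, 22 mm diameter, 40 mm long; starts on any pair of ribs of the stock bed, axis 23.1 mm above the bench. Origin: middle of its axis; own y along the axis (either way round will do). It rolls freely on anything flat. About 30 g. The two slim ones are interchangeable
- long_board: long circuit board, 44x110 mm (own x by y), lying on the bench parts up. Origin: centre of underside. The board is 4 mm thick; its parts stand on the middle 36x88 mm, to 32 mm above the underside. Pick it by the long edges (44 mm apart), fingertips close to the bench. About 90 g. In the pocket its y lies along tray y, either way round
- short_board: small circuit board, 40x60 mm (own x by y), lying on the bench parts up. Origin: centre of underside. The board is 4 mm thick; its parts stand on the middle 32x48 mm, to 18 mm above the underside. Pick it by the long edges (40 mm apart), fingertips close to the bench. About 70 g. In the pocket its y lies along tray y, either way round

How it is judged:
By the outcome, as a careful person would: the job done as asked, in the order asked, and still so for the second after the job is handed in, with the robot touching nothing.
It also fails if it takes over 112 s, if anything falls off the work surface, if the arm or the gripper's body presses on something with over 40 N, if the wrist force passes 120 N, or if a joint passes its speed limit or range.

## Working session

There is one attempt and no reset: what is moved stays moved. The work goes in short steps, Python scripts to look and compute and a shell command to move; the robot and the scene stay as the last step left them, time stands still between calls to the robot, and variables do not carry over. Pictures are saved under pics/ and viewed, at most 14 in all, crops included, and the job is handed in when it is done.

```bash
mkdir -p pics; ls; cat > h.py <<'E'
import numpy as np, cv2
from scipy.spatial.transform import Rotation as R
from cell import arm
def ray(cam,pt):
    c=arm.get_calibration(cam);K=np.array(c["intrinsics"]);P=np.array(c["pose"])
    x=(pt[1]-K[0,2])/K[0,0];y=(pt[0]-K[1,2])/K[1,1]
    if cam=="wrist":
        r=np.hypot(x,y);s=np.sin(r)/r if r>1e-9 else 1.;d=np.array([x*s,-y*s,-np.cos(r)])
    else: d=np.array([x,-y,-1.])
    return P[:3,3],P[:3,:3]@d
def at(cam,pt,z):
    o,d=ray(cam,pt);return o+d*(z-o[2])/d[2]
def proj(cam,p):
    c=arm.get_calibration(cam);K=np.array(c["intrinsics"]);P=np.array(c["pose"])
    q=P[:3,:3].T@(np.asarray(p)-P[:3,3]);v=np.array([q[0],-q[1],-q[2]])
    if cam=="wrist":
        r=np.hypot(v[0],v[1]);t=np.arctan2(r,v[2]);u=v[:2]/max(r,1e-9)*t
    else: u=v[:2]/v[2]
    return np.array([K[1,1]*u[1]+K[1,2],K[0,0]*u[0]+K[0,2]])
def save(cam,n):
    im=np.array(arm.get_image(cam));cv2.imwrite("pics/%s.png"%n,im[:,:,::-1]);return im
E
python3 - <<'E'
from h import *
np.set_printoptions(precision=4,suppress=True)
s=arm.observe();print(s)
for c in("top","scene"):
    save(c,c+"0");print(c,arm.get_calibration(c))
    for q,z in(("long_tray",0),("short_tray",0),("stock_bed",0),("fat_can",.0303),("slim_can_a",.0231),("long_board",0),("short_board",0)):
        for d in arm.place_of(c,q)[:3]: print(c,q,round(d["conf"],2),d["point"],at(c,d["point"],z))
E
```

```text
pics
{'clock': 0.0, 'joints': array([ 1.0634,  0.4352,  0.0249,  1.5741, -0.0116,  1.134 , -0.0751]), 'dq': array([ 0.0002,  0.0007, -0.0017,  0.0006, -0.0002,  0.0005,  0.0006]), 'joint_efforts': array([ -0.0002, -66.7848,   0.985 , -31.4459,  -0.0606,   0.0429,
         0.0002]), 'position': array([ 0.246 , -0.5743,  0.404 ]), 'ee_rot': array([-3.076 , -0.6311,  0.0007]), 'force': array([-0.4569, -0.1512, -0.5388]), 'ft_torque': array([-0.0102, -0.0476,  0.0033]), 'gripper_force': 0.0, 'width': 1.0025958551042233}
top {'intrinsics': array([[493.107 ,   0.    , 322.6497],
       [  0.    , 493.107 , 242.6816],
       [  0.    ,   0.    ,   1.    ]]), 'pose': array([[ 0.0287,  0.9797, -0.1982,  0.2717],
       [-0.9995,  0.0307,  0.0068,  0.0075],
       [ 0.0127,  0.1979,  0.9801,  1.4189],
       [ 0.    ,  0.    ,  0.    ,  1.    ]])}
top long_tray 0.78 [229.3, 330.2] [ 0.5995 -0.0235  0.    ]
top short_tray 0.59 [236.7, 390.4] [ 0.5828 -0.2015  0.    ]
top stock_bed 0.96 [244.1, 247.6] [0.5474 0.2172 0.    ]
top stock_bed 0.26 [264.5, 246.1] [0.487 0.218 0.   ]
top fat_can 0.61 [
[... 445 characters left out ...]
 ,   0.    ,   1.    ]]), 'pose': array([[-0.8594,  0.3323, -0.3886, -0.0044],
       [-0.5112, -0.5716,  0.6418,  0.9018],
       [-0.0089,  0.7503,  0.6611,  0.9822],
       [ 0.    ,  0.    ,  0.    ,  1.    ]])}
scene long_tray 0.71 [242.5, 301.5] [ 0.6015 -0.0197  0.    ]
scene short_tray 0.65 [208.8, 343.3] [ 0.575  -0.2013  0.    ]
scene stock_bed 0.91 [307.6, 268.0] [0.5482 0.2141 0.    ]
scene fat_can 0.66 [287.8, 250.8] [0.6012 0.2046 0.0303]
scene slim_can_a 0.75 [314.3, 289.2] [0.4824 0.2227 0.0231]
scene slim_can_a 0.63 [302.3, 270.6] [0.5392 0.2138 0.0231]
scene long_board 0.58 [191.0, 397.9] [ 0.4765 -0.3561  0.    ]
scene short_board 0.93 [359.4, 229.1] [0.5365 0.378  0.    ]
```

```bash
python3 - <<'E'
import cv2
im=cv2.imread("pics/top0.png")[170:330,150:510]
cv2.imwrite("pics/top0c.png",cv2.resize(im,None,fx=2.2,fy=2.2,interpolation=cv2.INTER_CUBIC))
E
```

```text
(no output)
```

View pics/top0c.png

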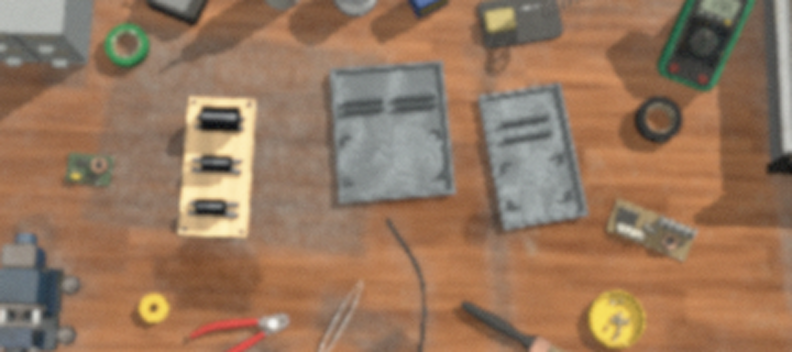

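View pics/scene0.png

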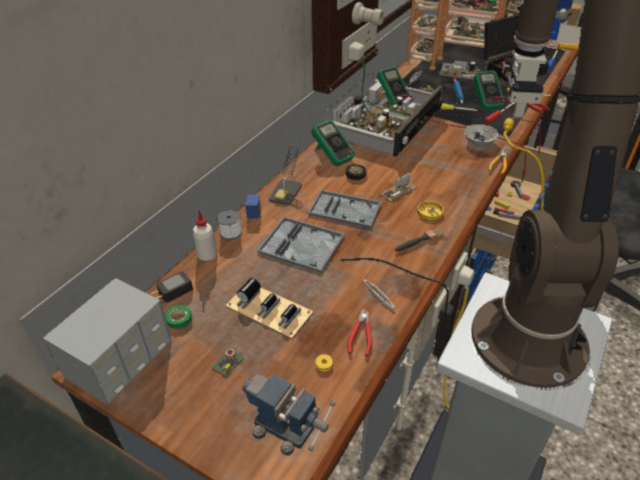

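Scene: long tray around crop (390,130), short tray (530,155) turned about 10°, long board (650,230) turned about −20°, small board (90,168), and the stock bed (218,165) with the fat can on its far rib pair. First I'll move over the long board.

```bash
cat >> h.py <<'E'
np.set_printoptions(precision=4,suppress=True)
def plan(x,y,tip,yawdeg):
    """shift/roll in tool axes to put the fingertips at x,y,tip with tool y at yawdeg (mod 180)"""
    s=arm.observe();M=R.from_rotvec(s["ee_rot"]).as_matrix();p=np.array(s["position"])
    d=M.T@(np.array([x,y,tip+.178])-p)
    cur=np.degrees(np.arctan2(M[1,1],M[0,1]));dy=(yawdeg-cur+90)%180-90
    print("shift",d,"roll",-np.radians(dy),"| pos",p,"tip",p+M[:,2]*.178,"yaw",cur,"tilt",M[:,2],"w",s["width"]*.0918,"q7",s["joints"][6],"t",s["clock"],"F",s["force"])
def rect(cam,q,z,n=1):
    out=[]
    for d in arm.silhouettes(cam,q)[:n]:
        m=np.uint8(d["region"]);cs,_=cv2.findContours(m,0,2);c=max(cs,key=cv2.contourArea)[:,0]
        w=np.array([at(cam,(v,u),z)[:2] for u,v in c],np.float32)
        (cx,cy),(a,b),t=cv2.minAreaRect(w)
        ang=t if a<b else t-90  # direction of the short side
        ang=(ang+90)%180-90
        print(cam,q,"conf",round(d["conf"],2),"ctr",round(cx,4),round(cy,4),"sides",round(min(a,b),4),round(max(a,b),4),"shortdir",round(ang,1),"px",c.min(0),c.max(0));out.append((cx,cy,ang))
    return out
E
python3 - <<'E'
from h import *
plan(.475,-.36,.22,-20)
for r,c in((408,103),(340,165),(380,55)): print(at("scene",(r,c),0))
for q,z in(("long_tray",.01),("short_tray",.01),("stock_bed",.004),("long_board",.01),("short_board",.005)): rect("top",q,z)
E
```

```text
shift [ 0.2949 -0.1071  0.0067] roll -0.8170361781086484 | pos [ 0.2461 -0.5745  0.4047] tip [ 0.2461 -0.5745  0.2267] yaw -66.81272471512457 tilt [-0. -0. -1.] w 0.09200379382063628 q7 -0.07510191319494619 t 0.8 F [-0.1063  0.2207 -0.1568]
[0.6813 0.5991 0.    ]
[0.6914 0.4082 0.    ]
[0.8176 0.6032 0.    ]
top long_tray conf 0.71 ctr 0.5987 -0.0156 sides 0.1588 0.1882 shortdir -83.9 px [299 197] [356 261]
top short_tray conf 0.91 ctr 0.5711 -0.2045 sides 0.1156 0.1851 shortdir -78.6 px [367 208] [416 273]
top stock_bed conf 0.7 ctr 0.5441 0.2144 sides 0.0904 0.1859 shortdir 89.4 px [231 214] [265 277]
top long_board conf 0.73 ctr 0.4753 -0.359 sides 0.044 0.1094 shortdir -21.0 px [426 261] [465 287]
top short_board conf 0.69 ctr 0.5339 0.3829 sides 0.0369 0.059 shortdir -2.7 px [180 240] [200 253]
```

```bash
python3 -m inch '0.045 -0.016 0 -0.14 0.07; 0.09 -0.032 0 -0.28 0.07; 0.135 -0.048 0 -0.42 0.07; 0.18 -0.064 0 -0.56 0.07; 0.225 -0.08 0 -0.70 0.07' 20
python3 - <<'E'
from h import *
plan(.475,-.36,.22,-20)
E
```

```text
clock: 1.55
position: [0.4226, -0.4109, 0.405]
ee_rot: [2.669, 1.655, 0.0]
force: [0.4, -0.3, 0.5]
width: 0.76
gripper_force: 0.0
shift [0.0689 0.0243 0.007 ] roll -0.11149227200665203 | pos [ 0.4226 -0.4109  0.405 ] tip [ 0.4226 -0.411   0.227 ] yaw -26.388036634305735 tilt [ 0.0004 -0.0005 -1.    ] w 0.06976860082729396 q7 0.14274496817727886 t 1.55 F [ 0.4358 -0.2921  0.4953]
```

```bash
python3 -m inch '0.035 0.012 0.004 -0.055 0.07; 0.069 0.024 0.007 -0.11 0.07; 0.069 0.024 0.007 -0.11 0.07; 0.069 0.024 0.007 -0.11 0.07'
python3 - <<'E'
from h import *
plan(.475,-.36,.0,-20)
save("wrist","w1");print(arm.get_calibration("wrist"))
rect("wrist","long_board",.004)
rect("wrist","short_tray",.01)
for d in arm.place_of("wrist","long_board")[:2]: print(d["conf"],d["point"],at("wrist",d["point"],0))
E
```

```text
clock: 1.95
position: [0.4744, -0.3609, 0.3976]
ee_rot: [-2.578, -1.795, 0.0]
force: [-0.6, -0.1, 0.0]
width: 0.761
gripper_force: 0.0
shift [0.0011 0.0003 0.2196] roll -0.005434479696884184 | pos [ 0.4744 -0.3609  0.3976] tip [ 0.4743 -0.3609  0.2196] yaw -20.311372750481002 tilt [-0.0002  0.0001 -1.    ] w 0.06989857370530621 q7 0.10940610291827939 t 1.95 F [-0.5915 -0.0927  0.017 ]
{'intrinsics': array([[371.6483,   0.    , 324.6673],
       [  0.    , 371.6483, 240.5233],
       [  0.    ,   0.    ,   1.    ]]), 'pose': array([[ 0.9371,  0.3366,  0.0926,  0.4987],
       [-0.3491,  0.9039,  0.2472, -0.2959],
       [-0.0005, -0.264 ,  0.9645,  0.3774],
       [ 0.    ,  0.    ,  0.    ,  1.    ]])}
wrist long_board conf 0.89 ctr 0.4749 -0.3642 sides 0.0463 0.1153 shortdir -21.0 px [304 155] [350 265]
wrist short_tray conf 0.88 ctr 0.5705 -0.2061 sides 0.1145 0.1841 shortdir -78.8 px [254   0] [463 126]
0.95 [210.1, 326.8] [ 0.4754 -0.3637  0.    ]
```

View pics/w1.png

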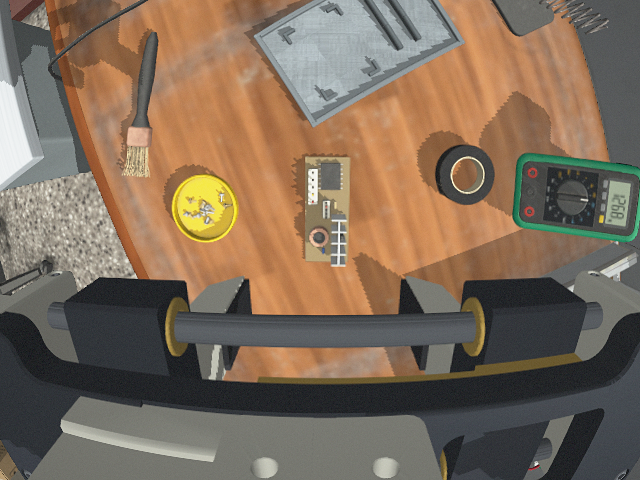

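```bash
python3 - <<'E'
from h import *
c=[at("wrist",p,.004)[:2] for p in((155.5,305.5),(155.5,350),(261.5,304),)]
print(np.array(c)); print(np.linalg.norm(c[1]-c[0]),np.linalg.norm(c[2]-c[0]))
v=c[0]-c[2];print("ctr",(c[1]+c[2])/2,"yaw",np.degrees(np.arctan2(v[1],v[0]))-90)
t=(c[1]+c[2])/2
plan(t[0],t[1],.04,-20.5)
E
```

```text
[[ 0.4752 -0.3033]
 [ 0.5169 -0.3189]
 [ 0.4336 -0.4063]]
0.04442797124798245 0.11108425527386549
ctr [ 0.4753 -0.3626] yaw -21.983945361875627
shift [0.0012 0.0022 0.1798] roll -0.0009900104982181032 | pos [ 0.4729 -0.3628  0.3978] tip [ 0.4728 -0.3629  0.2198] yaw -20.556723423221538 tilt [-0.0004 -0.0007 -1.    ] w 0.06974147668894205 q7 0.10936663145657012 t 2.15 F [-0.3019  0.6512  0.0252]
```

```bash
python3 -m inch '0 0.002 0.05 0.016 0.066; 0 0.002 0.10 0.016 0.066; 0 0.002 0.15 0.016 0.066; 0 0.002 0.19 0.016 0.066; 0 0.002 0.205 0.016 0.066' 20 && python3 -m inch '0 0 0.007 0 0.066; 0 0 0.012 0 0.066;0 0 0.012 0 0.066' && python3 -m inch '0 0 0 0 0.03;0 0 0 0 0.03;0 0 0 0 0.03;0 0 0 0 0.03'
```

```text
clock: 2.65
position: [0.4736, -0.3624, 0.189]
ee_rot: [-2.591, -1.767, 0.004]
force: [-0.0, -0.4, 0.2]
width: 0.717
gripper_force: 0.0
clock: 2.95
position: [0.4763, -0.3627, 0.182]
ee_rot: [2.593, 1.771, 0.001]
force: [0.2, 0.3, -0.1]
width: 0.719
gripper_force: 0.0
clock: 3.35
position: [0.4762, -0.3625, 0.182]
ee_rot: [2.593, 1.771, 0.001]
force: [-1.7, 0.7, 9.7]
width: 0.419
gripper_force: 4.6
```

```bash
python3 -m inch '0 0 0 0 0.066;0 0 0 0 0.066;0 0 0 0 0.066;0 0 0.002 0 0.066; 0 0 0.0035 0 0.066' 20 && python3 -m inch '0 0 0 0 0.066;0 0 0 0 0.03;0 0 0 0 0.03;0 0 0 0 0.03;0 0 0 0 0.03'
python3 - <<'E'
from h import *
plan(0,0,0,0)
save("wrist","w2")
E
```

```text
clock: 3.85
position: [0.4792, -0.3634, 0.1816]
ee_rot: [2.586, 1.768, 0.007]
force: [1.5, 1.0, 45.1]
width: 0.715
gripper_force: 22.7
clock: 4.35
position: [0.4717, -0.3607, 0.1807]
ee_rot: [-2.588, -1.766, 0.011]
force: [-24.7, 14.0, 67.0]
width: 0.443
gripper_force: 35.8
shift [ 0.1639 -0.5707  0.009 ] roll -0.37318104073361674 | pos [ 0.4717 -0.3607  0.1807] tip [ 0.4698 -0.3601  0.0027] yaw -21.381698628335904 tilt [-0.0108  0.0031 -0.9999] w 0.04067517327519116 q7 0.01700447980467969 t 4.35 F [-24.7461  14.0366  67.0052]
```

View pics/w2.png

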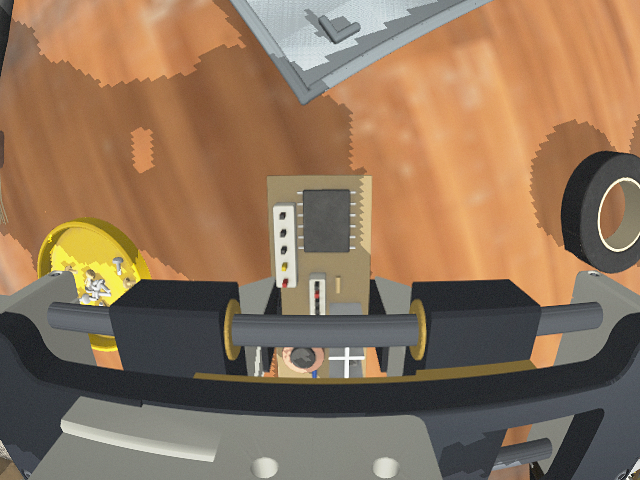

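```bash
python3 -m inch '0 0 -0.002 0 0.03;0 0 -0.004 0 0.03;0 0 -0.004 0 0.03;0 0 -0.004 0 0.03;0 0 -0.004 0 0.03'
```

```text
clock: 4.9
position: [0.4757, -0.3623, 0.1817]
ee_rot: [-2.594, -1.772, 0.001]
force: [-3.4, 1.7, 12.1]
width: 0.438
gripper_force: 23.9
```

```bash
python3 -m inch '0 0 -0.005 0 0.03;0 0 -0.01 0 0.03;0 0 -0.02 0 0.03;0 0 -0.03 0 0.03;0 0 -0.03 0 0.03'
python3 - <<'E'
from h import *
im=save("wrist","w3");cv2.imwrite("pics/w3c.png",cv2.resize(im[150:400,200:440,::-1],None,fx=2.3,fy=2.3))
E
```

```text
clock: 5.4
position: [0.4764, -0.3626, 0.213]
ee_rot: [2.592, 1.771, 0.002]
force: [0.5, -0.3, -1.0]
width: 0.437
gripper_force: 21.8
```

View pics/w3c.png

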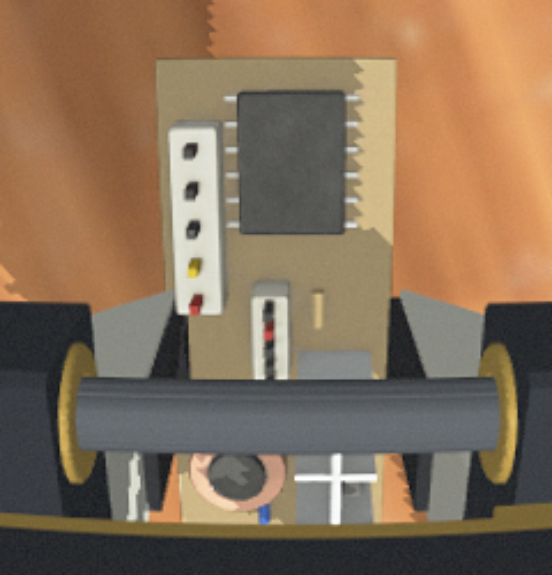

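Board is held (force −1 N, flat between the pads). I'll carry it to where the camera sees the long tray.

```bash
python3 - <<'E'
from h import *
plan(.585,-.14,.22,4)
E
```

```text
shift [ 0.2467  0.0209 -0.1858] roll -0.44199319668912174 | pos [ 0.4761 -0.3625  0.2123] tip [ 0.4764 -0.3627  0.0343] yaw -21.324344743782348 tilt [ 0.0017 -0.0011 -1.    ] w 0.040199026726808924 q7 0.030179601114688287 t 5.45 F [ 0.2314 -0.5133 -1.4871]
```

```bash
python3 -m inch '0 0 -0.045 0 0.03; 0.025 0.003 -0.09 -0.09 0.03; 0.065 0.006 -0.12 -0.2 0.03; 0.11 0.01 -0.145 -0.32 0.03; 0.155 0.014 -0.17 -0.44 0.03' 25 && python3 - <<'E'
from h import *
plan(.585,-.14,.22,4)
E
```

```text
clock: 5.95
position: [0.5435, -0.2254, 0.3802]
ee_rot: [2.14, 2.299, -0.0]
force: [1.1, -0.3, -1.4]
width: 0.433
gripper_force: 27.9
shift [ 0.0822  0.0475 -0.0178] roll 0.002065115878032167 | pos [ 0.5435 -0.2254  0.3802] tip [ 0.5436 -0.2255  0.2022] yaw 4.118322424016698 tilt [ 0.0005 -0.0006 -1.    ] w 0.03973518262412315 q7 0.2136770876714337 t 5.95 F [ 1.1374 -0.2844 -1.3754]
```

```bash
python3 -m inch '0.025 0.015 -0.005 0 0.03; 0.055 0.03 -0.01 0 0.03; 0.082 0.047 -0.018 0 0.03; 0.082 0.047 -0.018 0 0.03; 0.082 0.047 -0.018 0 0.03' && python3 - <<'E'
from h import *
plan(.585,-.14,.22,4)
save("wrist","w4");print(arm.get_calibration("wrist")["pose"])
rect("wrist","long_tray",.01);rect("wrist","short_tray",.01);rect("wrist","stock_bed",.004)
E
```

```text
clock: 6.45
position: [0.5848, -0.1409, 0.3967]
ee_rot: [-2.143, -2.297, 0.0]
force: [0.9, -1.1, -0.8]
width: 0.436
gripper_force: 27.9
shift [ 0.0009  0.0003 -0.0013] roll -7.362222984094906e-05 | pos [ 0.5848 -0.1409  0.3967] tip [ 0.5847 -0.1409  0.2187] yaw 3.9957817569517724 tilt [-0.0002 -0.0001 -1.    ] w 0.04004330854316004 q7 0.05387289182182258 t 6.45 F [ 0.8541 -1.0757 -0.8187]
[[ 0.9977 -0.0658 -0.0172  0.58  ]
 [ 0.068   0.9623  0.2633 -0.0717]
 [-0.0007 -0.2638  0.9646  0.3762]
 [ 0.      0.      0.      1.    ]]
wrist long_tray conf 0.97 ctr 0.5989 -0.0179 sides 0.1539 0.184 shortdir -84.0 px [253  15] [440 169]
wrist short_tray conf 0.95 ctr 0.5055 -0.1935 sides 0.0595 0.0658 shortdir 12.0 px [215 222] [271 285]
wrist stock_bed conf 0.17 ctr 0.5994 -0.0166 sides 0.1568 0.1874 shortdir -84.0 px [254  14] [441 168]
```

View pics/w4.png

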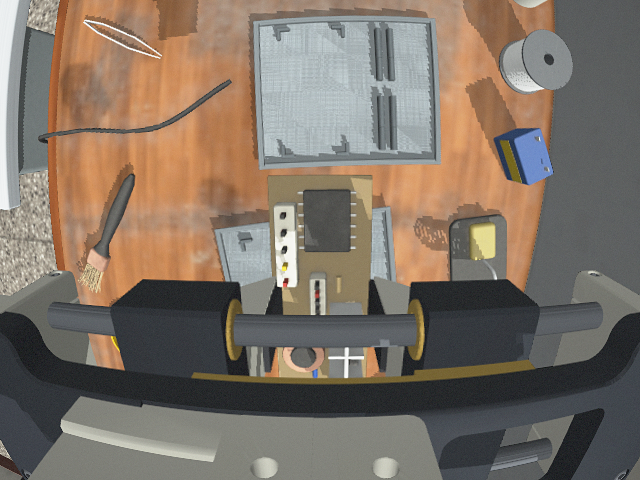

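```bash
python3 - <<'E'
from h import *
im=cv2.imread("pics/w4.png")
cv2.imwrite("pics/w4c.png",cv2.resize(im[5:180,240:450],None,fx=3.4,fy=3.4,interpolation=cv2.INTER_CUBIC))
c=np.array([.5989,-.0179]);a=np.radians(6.0);M=np.array([[np.cos(a),-np.sin(a)],[np.sin(a),np.cos(a)]])
for x,y,z in((37,62,14),(37,8,14),(37,-8,14),(37,-62,14),(-90,75,10),(90,75,10),(-90,-75,10),(90,-75,10),(-65,63,10),(-5,63,10),(-65,-63,10),(-5,-63,10)):
    p=proj("wrist",[*(c+M@np.array([x,y])/1e3),z/1e3]);print(x,y,p,(p[::-1]-[240,5])*3.4)
E
```

```text
37 62 [ 27.18   383.6089] [488.2702  75.4121]
37 8 [ 79.0332 386.3232] [497.4988 251.7128]
37 -8 [ 94.9663 386.9745] [499.7133 305.8853]
37 -62 [149.6322 388.5801] [505.1724 491.7496]
-90 75 [ 21.7807 254.1765] [48.1999 57.0542]
90 75 [ 19.0589 433.5537] [658.0827  47.8004]
-90 -75 [167.509  259.9783] [ 67.9262 552.5308]
90 -75 [162.3015 439.1999] [677.2797 534.8252]
-65 63 [ 30.3932 279.3737] [133.8705  86.337 ]
-5 63 [ 27.3802 340.4916] [341.6715  76.0927]
-65 -63 [153.9969 284.2857] [150.5715 506.5895]
-5 -63 [151.4046 345.4853] [358.6502 497.7757]
```

View pics/w4c.png

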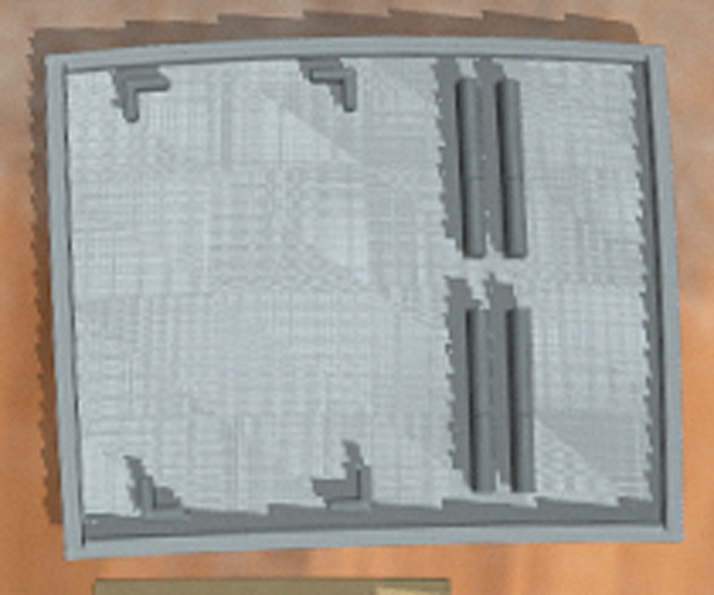

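```bash
python3 - <<'E'
from h import *
s=arm.observe();M=R.from_rotvec(s["ee_rot"]).as_matrix();p=s["position"]
for px in((176.5,269),(176,372)):
    q=at("wrist",px,p[2]-.1775);print(M.T@(q-p))
plan(.5641,-.0216,.03,6)
E
```

```text
[ 0.056  -0.0232  0.1775]
[0.0562 0.0206 0.1775]
shift [ 0.1226 -0.0117  0.1884] roll -0.0389193592384337 | pos [ 0.5841 -0.1431  0.3964] tip [ 0.5839 -0.1432  0.2184] yaw 3.770084974284259 tilt [-0.0011 -0.0005 -1.    ] w 0.03968762960149055 q7 0.05379228238985628 t 6.65 F [-0.5934 -0.9007 -0.931 ]
```

```bash
python3 -m inch '0.04 -0.004 0.03 -0.02 0.03; 0.08 -0.008 0.07 -0.038 0.03; 0.12 -0.012 0.11 -0.038 0.03; 0.12 -0.012 0.15 -0.038 0.03; 0.12 -0.012 0.18 -0.038 0.03' && python3 -m inch '0 0 0.015 0 0.03; 0 0 0.015 0 0.03' && python3 - <<'E'
from h import *
plan(.5641,-.0216,.0085,6)
save("wrist","w5")
E
```

```text
clock: 7.15
position: [0.5631, -0.0213, 0.2143]
ee_rot: [-2.096, -2.336, 0.002]
force: [-0.1, -1.1, -1.3]
width: 0.434
gripper_force: 27.9
clock: 7.35
position: [0.5639, -0.0238, 0.2002]
ee_rot: [-2.101, -2.333, 0.004]
force: [-0.4, -0.1, 0.1]
width: 0.432
gripper_force: 27.9
shift [0.0022 0.0005 0.0137] roll -8.25637145942428e-05 | pos [ 0.5639 -0.0238  0.2002] tip [ 0.5633 -0.0239  0.0222] yaw 5.9952694476128245 tilt [-0.0035 -0.0006 -1.    ] w 0.039643120406315624 q7 -0.24439406381472129 t 7.35 F [-0.3731 -0.0915  0.1079]
```

View pics/w5.png

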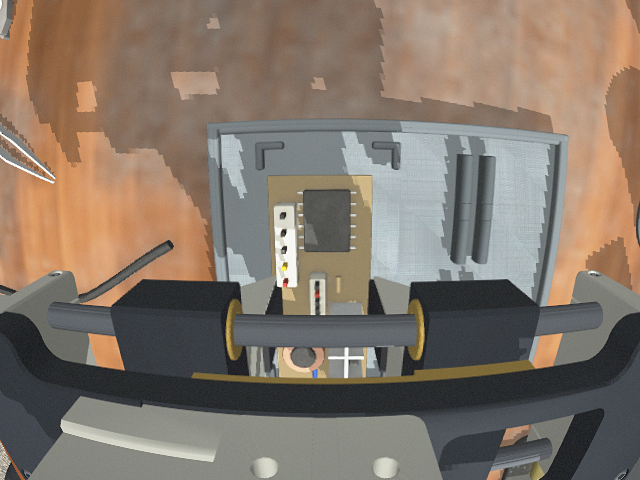

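```bash
python3 -m inch '0.001 0.001 0.006 0 0.03; 0.001 0.001 0.011 0 0.03; 0.001 0.001 0.013 0 0.03; 0.001 0.001 0.014 0 0.03; 0.001 0.001 0.014 0 0.03'
```

```text
clock: 7.9
position: [0.5655, -0.0217, 0.1881]
ee_rot: [2.101, 2.336, 0.0]
force: [0.3, -1.0, 0.1]
width: 0.433
gripper_force: 27.9
```

```bash
python3 -m inch '0 0 0.001 0 0.03; 0 0 0.002 0 0.03; 0 0 0.002 0 0.03; 0 0 0.002 0 0.044; 0 0 0.001 0 0.054' && python3 -m inch '0 0 0 0 0.058; 0 0 0 0 0.058; 0 0 0 0 0.058;0 0 -0.01 0 0.058;0 0 -0.03 0 0.058' && python3 -m inch '0 0 -0.04 0 0.058;0 0 -0.08 0 0.058;0 0 -0.12 0 0.058;0 0 -0.16 0 0.058;0 0 -0.18 0 0.05'
python3 - <<'E'
from h import *
plan(.4835,.12,.22,0)
save("wrist","w6")
rect("wrist","stock_bed",.004)
rect("wrist","slim_can_a",.0231,2)
E
```

```text
clock: 8.4
position: [0.5654, -0.0216, 0.1869]
ee_rot: [-2.101, -2.336, 0.0]
force: [0.1, -0.2, 0.7]
width: 0.522
gripper_force: 0.0
clock: 8.9
position: [0.5648, -0.0216, 0.2165]
ee_rot: [-2.099, -2.335, 0.003]
force: [0.2, 0.1, -0.1]
width: 0.633
gripper_force: 0.0
clock: 9.4
position: [0.5656, -0.0212, 0.4015]
ee_rot: [2.098, 2.333, 0.005]
force: [0.5, -0.3, -0.2]
width: 0.584
gripper_force: 0.0
shift [ 0.1492 -0.0667  0.0031] roll 0.10614366052098506 | pos [ 0.5656 -0.0212  0.4015] tip [ 0.5665 -0.0212  0.2235] yaw 6.081583769921815 tilt [ 0.005   0.0001 -1.    ] w 0.05360482374613561 q7 -0.1211720003210496 t 9.4 F [ 0.5183 -0.3148 -0.1612]
wrist stock_bed conf 0.73 ctr 0.5477 0.1817 sides 0.0452 0.1877 shortdir -83.7 px [234   0] [415  38]
wrist slim_can_a conf 0.42 ctr 0.5457 0.1892 sides 0.0022 0.0144 shortdir -83.8 px [318   0] [333   2]
```

View pics/w6.png

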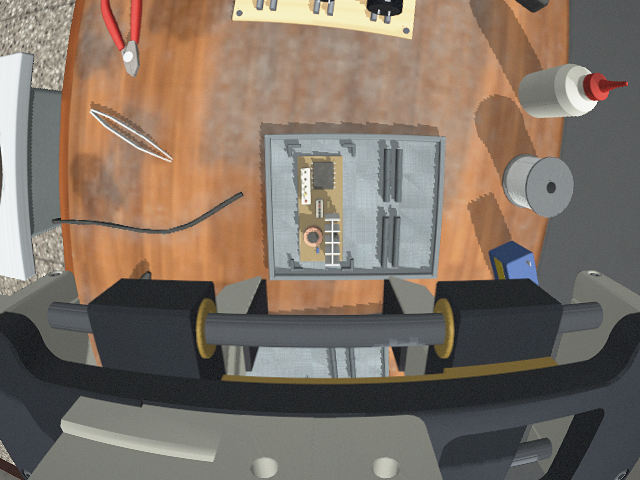

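The long board lies in its pocket (297–342, 155–265), clear of all four lips. Next, the stock bed.

```bash
python3 -m inch '0.045 -0.002 0 0.03 0.05; 0.09 -0.004 0 0.06 0.05; 0.135 -0.006 0.005 0.09 0.045;0.145 -0.006 0.005 0.1 0.04;0.145 -0.006 0.005 0.1 0.04' && python3 - <<'E'
from h import *
plan(.4835,.12,.22,0)
im=save("wrist","w7")
rect("wrist","stock_bed",.004)
rect("wrist","slim_can_a",.0231,3);rect("wrist","fat_can",.0303,2)
for q,z in(("slim_can_a",.0231),("fat_can",.0303)):
  for d in arm.place_of("wrist",q)[:3]: print(q,d["conf"],d["point"],at("wrist",d["point"],z))
rect("wrist","short_board",.004)
cv2.imwrite("pics/w7c.png",cv2.resize(im[0:250,180:480,::-1],None,fx=2.4,fy=2.4,interpolation=cv2.INTER_CUBIC))
E
```

```text
clock: 10.05
position: [0.5432, 0.124, 0.3909]
ee_rot: [-2.209, -2.232, 0.002]
force: [-0.2, 0.2, -0.1]
width: 0.44
gripper_force: 0.0
shift [-0.0034 -0.0597 -0.007 ] roll 0.010397107816882216 | pos [0.5432 0.124  0.3909] tip [0.5428 0.1241 0.2129] yaw 0.5957103970498221 tilt [-0.0021  0.0002 -1.    ] w 0.04039281340919217 q7 -0.491054277477373 t 10.05 F [-0.1542  0.2493 -0.0784]
wrist stock_bed conf 0.84 ctr 0.5466 0.2106 sides 0.0908 0.1861 shortdir 89.2 px [234  76] [422 170]
wrist slim_can_a conf 0.84 ctr 0.4897 0.2127 sides 0.0227 0.0448 shortdir -0.3 px [254  95] [278 142]
wrist slim_can_a conf 0.49 ctr 0.6067 0.2072 sides 0.0352 0.0536 shortdir 0.7 px [373  97] [410 153]
wrist fat_can conf 0.97 ctr 0.6057 0.2053 sides 0.0364 0.0553 shortdir 0.7 px [372  97] [411 156]
slim_can_a 0.8 [124.4, 325.6] [0.5455 0.2063 0.0231]
slim_can_a 0.59 [119.3, 265.2] [0.4893 0.2118 0.0231]
fat_can 0.71 [125.9, 390.6] [0.6049 0.2062 0.0303]
```

View pics/w7c.png

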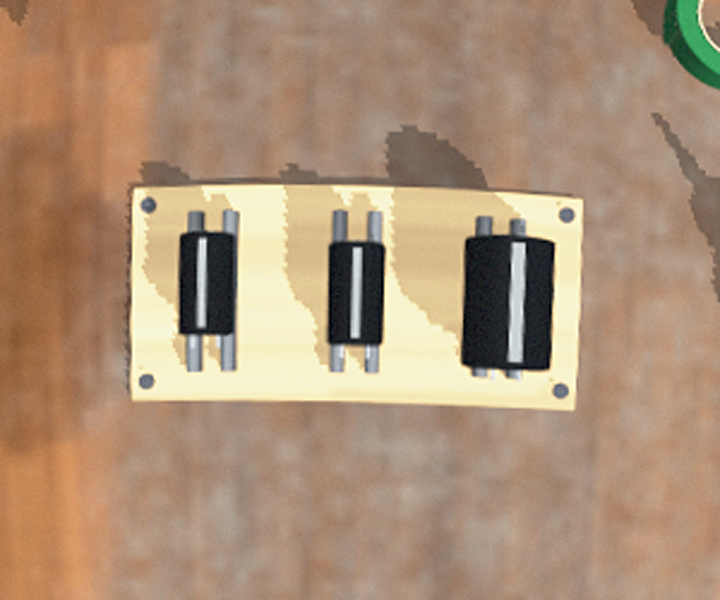

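```bash
python3 -m inch '0.045 -0.027 0 0.01 0.036; 0.088 -0.054 0.02 0.02 0.036;0.088 -0.054 0.07 0.02 0.036;0.088 -0.054 0.12 0.02 0.036;0.088 -0.054 0.15 0.02 0.036' 15 && python3 -m inch '0 0 0 0 0.036' && python3 - <<'E'
from h import *
plan(.489,.212,.0125,-.7)
for q,z in(("slim_can_a",.0231),):
  for d in arm.place_of("wrist",q)[:3]: print(q,d["conf"],d["point"],at("wrist",d["point"],z))
im=save("wrist","w8")
E
```

```text
clock: 10.9
position: [0.4888, 0.2088, 0.2393]
ee_rot: [-2.236, -2.205, 0.003]
force: [0.4, -0.1, -0.3]
width: 0.391
gripper_force: 0.0
clock: 11.0
position: [0.4883, 0.208, 0.2381]
ee_rot: [-2.236, -2.204, 0.012]
force: [-0.7, 0.1, -0.0]
width: 0.39
gripper_force: 0.0
shift [0.0042 0.001  0.0476] roll -0.0023426342851868157 | pos [0.4883 0.208  0.2381] tip [0.4871 0.2073 0.0601] yaw -0.8342230574838486 tilt [-0.0069 -0.0036 -1.    ] w 0.03581864203652789 q7 -0.8214466206021618 t 11.0 F [-0.6695  0.1279 -0.0234]
slim_can_a 0.8 [124.4, 325.6] [0.4906 0.2881 0.0231]
slim_can_a 0.59 [119.3, 265.2] [0.4588 0.2918 0.0231]
```

View pics/w8.png

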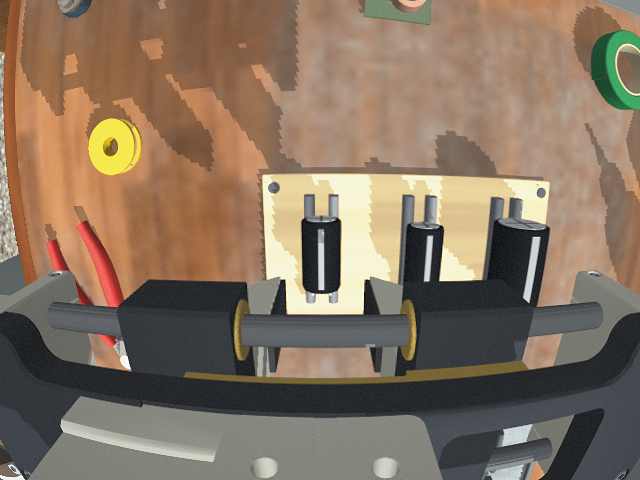

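```bash
python3 - <<'E'
from h import *
for z in (.0231,.034): print(z,at("wrist",(219,321.5),z),at("wrist",(293,321),z))
for d in arm.place_of("wrist","slim_can_a")[:3]: print(d["conf"],d["point"],at("wrist",d["point"],.0231))
plan(.489,.212,.0125,-.7)
E
```

```text
0.0231 [0.4891 0.2379 0.0231] [0.4881 0.194  0.0231]
0.034 [0.4892 0.2402 0.034 ] [0.4883 0.1988 0.034 ]
0.89 [259.7, 422.2] [0.548  0.2136 0.0231]
shift [ 0.0022 -0.0016  0.053 ] roll -0.002551198040649574 | pos [0.4904 0.2097 0.2435] tip [0.4907 0.2099 0.0655] yaw -0.8461728804312721 tilt [ 0.0017  0.0009 -1.    ] w 0.0360066829199772 q7 -0.8202650283008808 t 11.15 F [ 0.6773 -0.5743  0.3855]
```

```bash
python3 -m inch '0 0 0 0 0.036; 0 0 0 0 0.036' && python3 - <<'E'
from h import *
plan(.489,.214,.0125,-.7)
im=save("wrist","w9")
cv2.imwrite("pics/w9c.png",cv2.resize(im[160:320,240:460,::-1],None,fx=3.5,fy=3.5,interpolation=cv2.INTER_CUBIC))
for d in arm.place_of("wrist","slim_can_a")[:3]: print(d["conf"],d["point"],at("wrist",d["point"],.0231))
rect("wrist","stock_bed",.004)
rect("wrist","slim_can_a",.0231,3)
for y in(.189,.194,.199,.232,.234,.239): print(y,proj("wrist",[.489,y,.0341]),proj("wrist",[.489,y,.0122]))
E
```

```text
clock: 11.35
position: [0.4903, 0.2098, 0.2437]
ee_rot: [2.237, 2.204, 0.005]
force: [-0.3, -0.3, 0.3]
width: 0.389
gripper_force: 0.0
shift [ 0.0042 -0.0015  0.0532] roll -0.0023743078857875206 | pos [0.4903 0.2098 0.2437] tip [0.4908 0.21   0.0657] yaw -0.8360378211202593 tilt [ 0.0029  0.0012 -1.    ] w 0.03570157246400565 q7 -0.8208808237976141 t 11.35 F [-0.301  -0.2615  0.2663]
0.91 [261.4, 414.4] [0.5429 0.2126 0.0231]
0.66 [259.5, 317.3] [0.4868 0.2149 0.0231]
wrist stock_bed conf 0.61 ctr 0.5435 0.2156 sides 0.0893 0.185 shortdir 89.5 px [258 176] [542 313]
wrist slim_can_a conf 0.61 ctr 0.4856 0.2156 sides 0.0216 0.0464 shortdir -0.3 px [297 218] [335 296]
wrist slim_can_a conf 0.57 ctr 0.5437 0.2172 sides 0.0222 0.0365 shortdir 0.1 px [398 223] [436 284]
0.189 [309.3775 322.5253] [293.8785 322.6723]
0.194 [301.3039 322.3799] [286.3766 322.5423]
0.199 [293.0663 322.2327] [278.7484 322.4109]
0.232 [234.9043 321.2242] [225.529 321.517]
0.234 [231.1911 321.1616] [222.1632 321.4618]
0.239 [221.8293 321.005 ] [213.691  321.3236]
```

View pics/w9c.png

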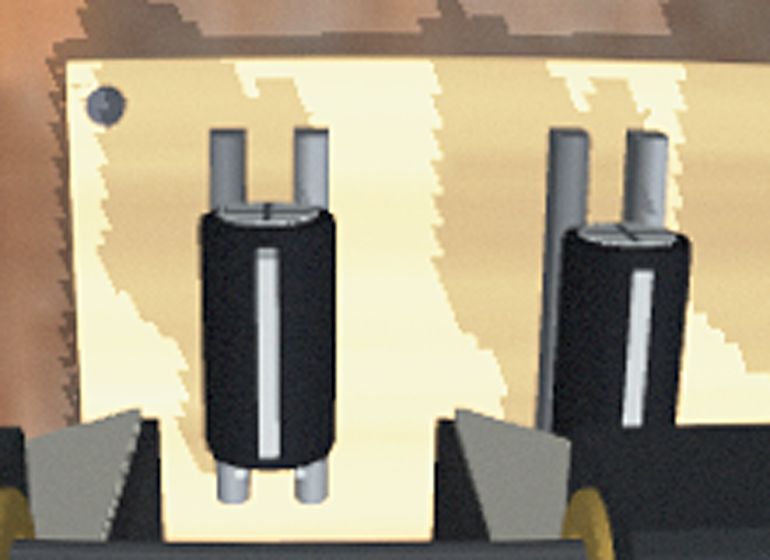

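```bash
python3 -m inch '0.008 -0.004 0.0 0 0.036; 0.008 -0.004 0.02 0 0.036;0.008 -0.004 0.04 0 0.036;0.008 -0.004 0.0525 0 0.036;0.008 -0.004 0.0525 0 0.036' 15 && python3 -m inch '0 0 0 0 0.03;0 0 0 0 0.01;0 0 0 0 0.01;0 0 0 0 0.01;0 0 0 0 0.01'
```

```text
clock: 12.05
position: [0.4849, 0.2178, 0.1879]
ee_rot: [-2.236, -2.206, 0.004]
force: [-1.1, -0.2, 0.2]
width: 0.39
gripper_force: 0.0
clock: 12.55
position: [0.4861, 0.2179, 0.1901]
ee_rot: [2.237, 2.205, 0.003]
force: [1.1, 0.1, 4.9]
width: 0.235
gripper_force: 15.0
```

```bash
python3 -m inch '0 0 -0.01 0 0.01;0 0 -0.04 0 0.01;0 0 -0.08 0 0.01;0 0 -0.11 0 0.01;0 0 -0.11 0 0.01' && python3 - <<'E'
from h import *
im=save("wrist","w10")
plan(.6392,-.0489,.11,6)
s=arm.observe();M=R.from_rotvec(s["ee_rot"]).as_matrix();p=np.array(s["position"])
for d in arm.silhouettes("wrist","slim_can_a")[:3]:
    ys,xs=np.nonzero(d["region"]);print(d["conf"],ys.min(),ys.max(),xs.min(),xs.max())
print([proj("wrist",p+M@np.array([x,0,.167-.011])) for x in(-.02,.02)])
cv2.imwrite("pics/w10c.png",cv2.resize(im[200:400,240:420,::-1],None,fx=3,fy=3))
E
```

```text
clock: 13.05
position: [0.4866, 0.2185, 0.3039]
ee_rot: [2.236, 2.204, 0.01]
force: [0.1, 1.0, -0.1]
width: 0.231
gripper_force: 15.0
shift [-0.2645  0.1569  0.0138] roll -0.11912317135788307 | pos [0.4861 0.2179 0.3017] tip [0.4867 0.2181 0.1237] yaw -0.8252549610203982 tilt [ 0.0036  0.0014 -1.    ] w 0.021357216047254084 q7 -0.7891031288503707 t 13.1 F [ 0.715  -1.2554 -0.6097]
0.77 259 359 298 351
[array([361.0159, 325.3448]), array([274.118 , 325.4486])]
```

View pics/w10c.png

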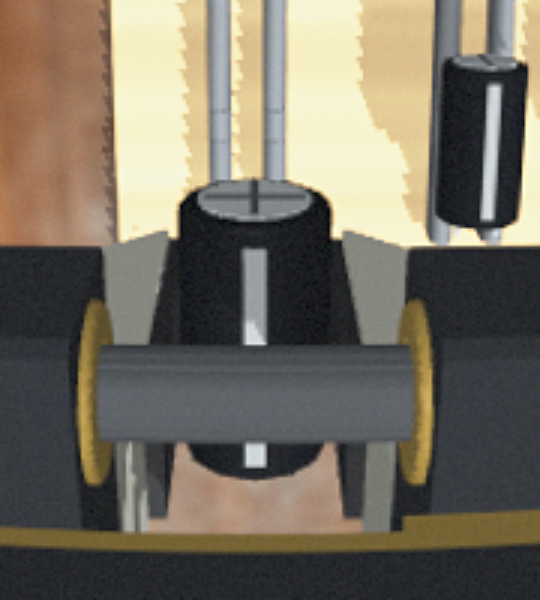

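```bash
python3 -m inch '-0.035 0.021 0 -0.02 0.01;-0.075 0.045 0 -0.04 0.01;-0.115 0.068 0 -0.06 0.01;-0.155 0.092 0 -0.09 0.01;-0.195 0.116 0 -0.12 0.01' && python3 -m inch '-0.035 0.021 0 0 0.01;-0.06 0.036 0.0 0 0.01;-0.07 0.041 0 0 0.01;-0.07 0.041 0.02 0 0.01;-0.07 0.041 0.02 0 0.01' &&  python3 - <<'E'
from h import *
plan(.6392,-.0489,.04,6)
E
```

```text
clock: 13.65
position: [0.599, 0.0191, 0.2978]
ee_rot: [-2.098, -2.336, 0.003]
force: [0.5, 0.5, -0.9]
width: 0.229
gripper_force: 15.0
clock: 14.15
position: [0.6455, -0.044, 0.2759]
ee_rot: [-2.097, -2.333, 0.006]
force: [-0.4, 0.1, -1.0]
width: 0.235
gripper_force: 15.0
shift [-0.0043 -0.0064  0.058 ] roll 0.0016420559593041042 | pos [ 0.6455 -0.044   0.2759] tip [ 0.6444 -0.0439  0.098 ] yaw 6.094082876192432 tilt [-0.0063  0.0004 -1.    ] w 0.021573677518049193 q7 -0.16426221446697684 t 14.15 F [-0.3504  0.0741 -1.0086]
```

```bash
python3 -m inch '-0.004 -0.0064 0.03 0 0.01;-0.004 -0.0064 0.03 0 0.01;-0.004 -0.0064 0.03 0 0.01' &&  python3 - <<'E'
from h import *
im=save("wrist","w11")
for i in range(3): plan(.6392,-.0489,.04,6);rect("wrist","long_tray",.01)
for x,y in((37,62),(37,8)):
  a=np.radians(6);q=[.5987+(x*np.cos(a)-y*np.sin(a))/1e3,-.018+(x*np.sin(a)+y*np.cos(a))/1e3,.014];r,c=proj("wrist",q);print(x,y,r,c)
g=cv2.cvtColor(im,7)
r,c=[int(v) for v in proj("wrist",[.6318,.0207,.014])]
for k in(-12,0,12): print(r+k,g[r+k,c-30:c+31].tolist())
E
```

```text
clock: 14.45
position: [0.6407, -0.0481, 0.2494]
ee_rot: [-2.098, -2.336, 0.002]
force: [0.6, 1.1, 1.2]
width: 0.232
gripper_force: 15.0
shift [-0.0007 -0.0022  0.0324] roll 0.002265824856891813 | pos [ 0.6413 -0.048   0.2504] tip [ 0.6413 -0.0479  0.0724] yaw 6.12982220141574 tilt [ 0.0002  0.0004 -1.    ] w 0.021248194731909514 q7 -0.17363938494218945 t 14.5 F [-0.0979  0.5818 -0.6132]
wrist long_tray conf 0.79 ctr 0.6012 -0.0136 sides 0.1515 0.1851 shortdir -83.9 px [124  70] [417 305]
shift [-0.0006 -0.0025  0.0327] roll 0.00209339684579948 | pos [ 0.6416 -0.048   0.2507] tip [ 0.6419 -0.048   0.0727] yaw 6.119942804110305 tilt [ 0.0014  0.0004 -1.    ] w 0.021384751080952984 q7 -0.17369534074803944 t 14.55 F [-0.223   0.0711 -0.1139]
wrist long_tray conf 0.79 ctr 0.6014 -0.0137 sides 0.1515 0.1852 shortdir -83.9 px [124  70] [417 305]
shift [-0.0005 -0.0026  0.0329] roll 0.001966155838643259 | pos [ 0.6417 -0.0481  0.2509] tip [ 0.642  -0.0481  0.0729] yaw 6.112652431419266 tilt [ 0.0018  0.0003 -1.    ] w 0.021579431311813935 q7 -0.17370562679583518 t 14.6 F [ 0.0567  0.4198 -0
[... 410 characters left out ...]
, 98, 117, 122, 135, 134, 130, 120, 104, 116, 174, 192, 188, 192, 188, 200, 195, 196, 192]
143 [192, 191, 190, 195, 193, 192, 192, 194, 194, 192, 191, 197, 137, 124, 118, 121, 124, 124, 123, 127, 119, 84, 95, 111, 122, 129, 133, 128, 124, 115, 96, 100, 125, 122, 127, 123, 125, 124, 128, 127, 122, 102, 76, 94, 109, 119, 134, 133, 126, 123, 111, 123, 163, 190, 189, 195, 190, 187, 176, 191, 190]
155 [196, 195, 201, 203, 200, 197, 199, 200, 199, 198, 199, 199, 135, 121, 124, 125, 121, 125, 125, 125, 116, 82, 91, 105, 118, 131, 132, 130, 124, 115, 101, 130, 188, 186, 116, 118, 122, 124, 122, 126, 120, 97, 76, 92, 107, 119, 135, 130, 131, 122, 112, 123, 160, 181, 184, 189, 197, 193, 185, 187, 189]
```

```bash
python3 - <<'E'
from h import *
g=cv2.cvtColor(cv2.imread("pics/w11.png"),6)
for c in(312,315,333,336): print(c,"top",list(zip(range(82,108),g[82:108,c].tolist())),"bot",list(zip(range(178,215),g[178:215,c].tolist())))
for r in(110,145,175): print(r,g[r,300:350].tolist())
plan(.6392,-.0489,.04,6)
for y in(.040,.045,.048,-.013,-.009,-.006): print(y,proj("wrist",[.632,y,.014]),proj("wrist",[.632,y,.004]))
E
```

```text
312 top [(82, 182), (83, 170), (84, 162), (85, 156), (86, 149), (87, 135), (88, 118), (89, 123), (90, 124), (91, 126), (92, 126), (93, 121), (94, 110), (95, 115), (96, 119), (97, 119), (98, 121), (99, 117), (100, 122), (101, 118), (102, 121), (103, 123), (104, 122), (105, 122), (106, 124), (107, 122)] bot [(178, 117), (179, 125), (180, 121), (181, 122), (182, 124), (183, 121), (184, 115), (185, 127), (186, 151), (187, 170), (188, 169), (189, 168), (190, 178), (191, 167), (192, 163), (193, 171), (194, 170), (195, 169), (196, 174), (197, 167), (198, 143), (199, 126), (200, 128), (201, 126), (202, 126), (203, 122), (204, 121), (205, 122), (206, 120), (207, 123), (208, 121), (209, 116), (210, 77), (211, 59), (212, 62), (213, 92), (214, 108)]
315 top [(82, 183), (83, 176), (84, 180), (85, 175), (86, 173), (87, 177), (88, 182), (89, 177), (90, 148), (91, 122), (92, 140), (93, 171), (94, 128), (95, 126), (96, 128), (97, 130), (98, 129), (99, 130), (100, 126), (101, 127), (102, 128), (103, 128), (104, 130), (105, 130), (106, 127), (107, 128)] bot [(178, 128), (179, 129), (180, 130), (181, 13
[... 2478 characters left out ...]
127, 116, 94, 130, 185, 186, 182, 175, 127, 125, 125, 125, 119, 104, 78, 97, 112, 122, 132, 130, 125, 122, 106, 133, 174, 187, 192, 181, 188, 186, 189, 191, 188, 192]
shift [-0.0003 -0.0026  0.0328] roll 0.0017140536651596482 | pos [ 0.6417 -0.0483  0.2508] tip [ 0.642  -0.0483  0.0728] yaw 6.098208040872582 tilt [ 0.0019  0.0001 -1.    ] w 0.02155610863381131 q7 -0.17374416881328344 t 14.65 F [ 0.0834  0.0477 -0.0342]
0.04 [110.2478 322.592 ] [111.6194 322.6468]
0.045 [101.7947 323.5209] [103.533  323.5345]
0.048 [ 96.7423 324.0788] [ 98.6982 324.0677]
-0.013 [200.1173 313.0664] [197.5693 313.5274]
-0.009 [193.4432 313.7523] [191.1774 314.186 ]
-0.006 [188.4149 314.2712] [186.3636 314.6841]
```

```bash
python3 -m inch '0.0015 0 0.025 0 0.01;0.0015 0 0.045 0 0.01;0.0015 0 0.054 0 0.01;0.0015 0 0.056 0 0.01;0.0015 0 0.056 0 0.01'
```

```text
clock: 15.15
position: [0.6414, -0.0473, 0.194]
ee_rot: [2.1, 2.336, 0.001]
force: [0.6, -0.1, 0.7]
width: 0.234
gripper_force: 15.0
```

```bash
python3 -m inch '0 0 0.001 0 0.01;0 0 0.002 0 0.01;0 0 0.003 0 0.01;0 0 0.003 0 0.01'
```

```text
clock: 15.55
position: [0.6413, -0.0474, 0.1914]
ee_rot: [2.1, 2.335, 0.001]
force: [-1.3, 0.1, 4.6]
width: 0.233
gripper_force: 15.0
```

```bash
python3 -m inch '0 0 0 0 0.022;0 0 0 0 0.024;0 0 0 0 0.028;0 0 0 0 0.034;0 0 0 0 0.036' && python3 -m inch '0 0 0 0 0.036;0 0 -0.015 0 0.036;0 0 -0.05 0 0.036;0 0 -0.09 0 0.036;0 0 -0.09 0 0.036' &&  python3 - <<'E'
from h import *
im=save("top","t1")
for q,z in(("slim_can_a",.0236),("long_board",.004)):
  for d in arm.place_of("top",q)[:4]: print(q,d["conf"],d["point"],at("top",d["point"],z))
im=save("scene","s1")
for q,z in(("slim_can_a",.0236),("long_board",.004)):
  for d in arm.place_of("scene",q)[:4]: print(q,d["conf"],d["point"],at("scene",d["point"],z))
plan(.5455,.12,.11,-.8)
E
```

```text
clock: 16.05
position: [0.641, -0.0474, 0.1903]
ee_rot: [-2.101, -2.336, 0.0]
force: [-0.5, -0.5, -0.7]
width: 0.383
gripper_force: 0.0
clock: 16.55
position: [0.643, -0.0468, 0.2873]
ee_rot: [2.096, 2.331, 0.011]
force: [0.7, 0.6, 0.2]
width: 0.392
gripper_force: 0.0
slim_can_a 0.58 [246.4, 247.6] [0.5361 0.2133 0.0236]
long_board 0.63 [242.3, 331.9] [ 0.5597 -0.0294  0.004 ]
slim_can_a 0.6 [299.1, 269.1] [0.5476 0.2077 0.0236]
slim_can_a 0.59 [228.9, 292.3] [ 0.6368 -0.0314  0.0236]
long_board 0.66 [247.0, 315.4] [ 0.5583 -0.0192  0.004 ]
shift [ 0.1766 -0.0768 -0.0083] roll 0.11988188309504812 | pos [ 0.6406 -0.0475  0.2795] tip [ 0.6402 -0.0475  0.1015] yaw 6.068725941426991 tilt [-0.0019 -0.0001 -1.    ] w 0.03624809792871346 q7 -0.1603118144987077 t 16.85 F [-0.9565  0.4747 -0.2614]
```

```bash
python3 - <<'E'
from h import *
plan(.5435,.208,.066,-.8)
E
python3 -m inch '0.045 -0.022 0 0.025 0.03;0.09 -0.044 0 0.05 0.03;0.135 -0.065 0 0.075 0.03;0.18 -0.087 0 0.1 0.03;0.224 -0.109 0.0 0.12 0.03'
python3 -m inch '0.015 -0.007 0.01 0 0.03;0.02 -0.014 0.025 0 0.03;0.02 -0.014 0.03 0 0.03;0.02 -0.014 0.03 0 0.03'
python3 - <<'E'
from h import *
plan(.5435,.208,.066,-.8)
E
```

```text
shift [ 0.2643 -0.0694  0.0357] roll 0.11988188309504812 | pos [ 0.6406 -0.0475  0.2795] tip [ 0.6402 -0.0475  0.1015] yaw 6.068725941426991 tilt [-0.0019 -0.0001 -1.    ] w 0.03624809792871346 q7 -0.1603118144987077 t 16.85 F [-0.9565  0.4747 -0.2614]
clock: 17.35
position: [0.5074, 0.1652, 0.2797]
ee_rot: [-2.238, -2.204, 0.002]
force: [0.5, -0.3, -0.3]
width: 0.327
gripper_force: 0.0
clock: 17.75
position: [0.4951, 0.1834, 0.2493]
ee_rot: [-2.236, -2.205, 0.004]
force: [0.2, -0.1, 0.4]
width: 0.33
gripper_force: 0.0
shift [0.0253 0.0481 0.0052] roll -7.855028027375254e-05 | pos [0.4951 0.1834 0.2493] tip [0.4947 0.1832 0.0713] yaw -0.8045005995392495 tilt [-0.0023 -0.0013 -1.    ] w 0.030317581845019467 q7 -0.7598817794915181 t 17.75 F [ 0.2346 -0.1318  0.3662]
```

I guessed the y component before the plan printed; correcting.

```bash
python3 -m inch '0.015 0.03 0.002 0 0.03;0.025 0.048 0.005 0 0.03;0.025 0.048 0.005 0 0.03;0.025 0.048 0.005 0 0.03;0.025 0.048 0.005 0 0.03'
python3 - <<'E'
from h import *
im=save("wrist","w12");g=cv2.cvtColor(im,7)
plan(.5435,.2155,.0125,-.8)
s=arm.observe();M=R.from_rotvec(s["ee_rot"]).as_matrix();p=np.array(s["position"])
for d in arm.silhouettes("wrist","slim_can_a")[:3]:
    m=d["region"];ys,xs=np.nonzero(m);print(d["conf"],ys.min(),ys.max(),[(r,np.nonzero(m[r])[0][[0,-1]]) for r in(235,250,265,280)if m[r].any()])
for x in(-.02,-.01,0,.01,.02,.03): print(x,proj("wrist",np.r_[(p+M@np.array([x,0,0]))[:2],.0341]))
print(g[225:310,325].tolist())
print(g[255,290:360].tolist())
E
```

```text
clock: 18.25
position: [0.5433, 0.2074, 0.2454]
ee_rot: [2.238, 2.205, -0.001]
force: [0.3, 0.0, -0.7]
width: 0.328
gripper_force: 0.0
shift [0.0081 0.0002 0.055 ] roll -0.0008434193387383642 | pos [0.5432 0.2075 0.2455] tip [0.5431 0.2074 0.0675] yaw -0.8483243684694242 tilt [-0.0006 -0.0006 -1.    ] w 0.030063172817013345 q7 -0.7556479991199375 t 18.3 F [ 0.225  -0.2214  0.2063]
0.8 219 297 [(235, array([307, 345])), (250, array([307, 345])), (265, array([308, 345])), (280, array([308, 345]))]
-0.02 [306.0847 323.8481]
-0.01 [289.9107 323.8428]
0 [273.1195 323.8384]
0.01 [255.7473 323.835 ]
0.02 [237.8433 323.8329]
0.03 [219.4692 323.832 ]
[120, 88, 27, 46, 42, 36, 37, 71, 210, 214, 203, 202, 203, 205, 203, 204, 202, 204, 205, 202, 206, 204, 205, 204, 204, 206, 206, 207, 202, 204, 206, 204, 203, 203, 204, 203, 207, 204, 204, 203, 205, 203, 201, 205, 205, 205, 204, 202, 206, 203, 202, 205, 205, 204, 203, 209, 206, 206, 204, 204, 203, 205, 202, 206, 199, 203, 207, 104, 34, 31, 175, 238, 241, 240, 240, 241, 240, 238, 235, 234, 230, 229, 230, 231, 222]
[240, 240, 239, 228, 228, 229, 229, 211, 200, 201, 200, 201, 198, 201, 202, 199, 207, 151, 77, 17, 31, 24, 29, 23, 30, 31, 24, 20, 34, 34, 40, 30, 33, 30, 161, 206, 211, 211, 214, 185, 68, 38, 45, 42, 34, 28, 35, 38, 36, 37, 39, 27, 31, 30, 27, 11, 233, 244, 241, 240, 240, 240, 240, 240, 240, 240, 240, 240, 240, 240]
```

```bash
python3 -m inch '0.0065 0.0005 0.0 0 0.03; 0.0065 0.0005 0.02 0 0.03;0.0065 0.0005 0.04 0 0.03;0.0065 0.0005 0.0545 0 0.03;0.0065 0.0005 0.0545 0 0.03' 15 && python3 -m inch '0 0 0 0 0.03;0 0 0 0 0.01;0 0 0 0 0.01;0 0 0 0 0.01;0 0 0 0 0.01' && python3 -m inch '0 0 -0.01 0 0.01;0 0 -0.04 0 0.01;0 0 -0.08 0 0.01;0 0 -0.11 0 0.01;0 0 -0.11 0 0.01' && python3 - <<'E'
from h import *
im=save("wrist","w13");g=cv2.cvtColor(im,7)
print(list(zip(range(264,284),g[264:284,331].tolist())),list(zip(range(350,370),g[350:370,331].tolist())),g[330,300:355].tolist())
plan(.635,.023,.073,6.1)
E
```

```text
clock: 18.85
position: [0.5433, 0.2146, 0.1891]
ee_rot: [-2.236, -2.205, 0.005]
force: [0.6, -0.3, -0.3]
width: 0.328
gripper_force: 0.0
clock: 19.35
position: [0.5444, 0.2151, 0.1918]
ee_rot: [2.237, 2.205, 0.002]
force: [-2.1, -0.5, 6.4]
width: 0.231
gripper_force: 15.0
clock: 19.85
position: [0.5453, 0.2157, 0.3059]
ee_rot: [2.235, 2.204, 0.011]
force: [0.7, -0.2, 0.5]
width: 0.235
gripper_force: 15.0
[(264, 132), (265, 132), (266, 122), (267, 63), (268, 115), (269, 136), (270, 133), (271, 132), (272, 131), (273, 153), (274, 132), (275, 45), (276, 19), (277, 33), (278, 41), (279, 34), (280, 27), (281, 30), (282, 36), (283, 30)] [(350, 41), (351, 33), (352, 41), (353, 39), (354, 44), (355, 38), (356, 40), (357, 42), (358, 25), (359, 55), (360, 160), (361, 156), (362, 158), (363, 158), (364, 160), (365, 161), (366, 166), (367, 162), (368, 159), (369, 157)] [101, 100, 99, 97, 97, 96, 97, 98, 97, 96, 99, 97, 98, 97, 96, 99, 99, 98, 96, 96, 95, 96, 98, 99, 97, 97, 96, 95, 97, 96, 98, 98, 96, 100, 95, 98, 100, 94, 96, 97, 96, 99, 97, 94, 93, 95, 99, 98, 96, 95, 96, 101, 97, 95, 99]
shift [-0.1909  0.0928  0.0527] roll -0.12081414264833304 | pos [0.5447 0.2151 0.3036] tip [0.5455 0.2154 0.1256] yaw -0.82214047924097 tilt [ 0.0043  0.0017 -1.    ] w 0.02137516957575929 q7 -0.7282844963903354 t 19.9 F [-0.3748  0.1138 -0.9653]
```

```bash
python3 -m inch '-0.04 0.019 0 -0.03 0.01;-0.085 0.04 0 -0.06 0.01;-0.13 0.062 0.0 -0.09 0.01;-0.17 0.082 0 -0.12 0.01;-0.191 0.093 0.02 -0.121 0.01' && python3 -m inch '0 0 0.02 0 0.01;0 0 0.033 0 0.01;0 0 0.033 0 0.01;0 0 0.033 0 0.01;0 0 0.033 0 0.01' && python3 - <<'E'
from h import *
im=save("wrist","w14");g=cv2.cvtColor(im,7)
plan(.635,.023,.073,6.1)
for y in (.045,.048,.051,.054): print(y,proj("wrist",[.632,y,.014]))
for r in range(190,272,8): print(r,g[r,290:360].tolist())
E
```

```text
clock: 20.4
position: [0.6364, 0.0173, 0.2818]
ee_rot: [2.102, 2.33, 0.001]
force: [0.9, -0.3, 0.0]
width: 0.235
gripper_force: 15.0
clock: 20.9
position: [0.6347, 0.0235, 0.2489]
ee_rot: [2.097, 2.338, 0.002]
force: [-0.6, 0.3, 0.4]
width: 0.233
gripper_force: 15.0
shift [-0.0004  0.0003 -0.002 ] roll 0.0015973464088136322 | pos [0.6347 0.0234 0.249 ] tip [0.635  0.0234 0.071 ] yaw 6.191521207645401 tilt [ 0.0015  0.0003 -1.    ] w 0.021230766259202605 q7 -0.29108481632347605 t 20.95 F [-0.185   0.0092 -1.4998]
0.045 [224.6328 322.6219]
0.048 [219.712  323.1647]
0.051 [214.7632 323.711 ]
0.054 [209.788  324.2606]
190 [94, 91, 95, 93, 92, 95, 93, 92, 91, 91, 94, 90, 91, 93, 91, 94, 94, 92, 95, 92, 96, 92, 91, 97, 100, 98, 101, 105, 100, 101, 101, 102, 105, 102, 100, 100, 104, 101, 101, 98, 98, 103, 100, 105, 101, 100, 101, 99, 100, 102, 99, 98, 99, 95, 98, 99, 95, 96, 96, 96, 95, 94, 97, 94, 94, 100, 96, 97, 95, 95]
198 [176, 176, 175, 174, 173, 176, 172, 178, 176, 174, 176, 172, 176, 173, 176, 176, 174, 175, 177, 175, 174, 172, 172, 172, 175, 175, 175, 174, 177, 176, 172, 178, 178, 
[... 2608 characters left out ...]
9, 169, 164, 170]
262 [198, 201, 200, 193, 211, 210, 208, 207, 190, 150, 121, 126, 126, 126, 127, 111, 92, 103, 119, 131, 125, 95, 95, 91, 87, 103, 128, 131, 133, 131, 136, 141, 129, 95, 60, 56, 119, 130, 131, 131, 138, 142, 132, 104, 102, 103, 110, 110, 123, 155, 174, 172, 174, 172, 168, 170, 168, 170, 170, 168, 170, 170, 169, 169, 169, 170, 170, 168, 168, 171]
270 [204, 212, 209, 198, 210, 209, 213, 214, 169, 98, 16, 27, 29, 24, 30, 16, 92, 152, 151, 145, 141, 138, 143, 141, 137, 141, 142, 141, 138, 138, 140, 143, 138, 99, 62, 56, 126, 142, 142, 140, 145, 138, 139, 142, 140, 142, 142, 140, 141, 140, 145, 145, 89, 31, 18, 24, 18, 19, 17, 57, 122, 173, 169, 168, 167, 177, 170, 170, 171, 168]
```

```bash
python3 -m inch '0 0 0 0 0.01;0 0 0 0 0.01;0 0 0 0 0.01' && python3 - <<'E'
from h import *
im=save("wrist","w15");g=cv2.cvtColor(im,7)
plan(.635,.023,.073,6.1)
for r in (222,238,270): print(r,g[r,290:360].tolist())
print(list(zip(range(200,222),g[200:222,310].tolist())))
for y in (.045,.048,.051,.054): print(y,proj("wrist",[.632,y,.014]))
m=max(arm.silhouettes("wrist","slim_can_a"),key=lambda d:d["region"].sum())["region"]
print([(r,np.nonzero(m[r])[0][[0,-1]]) for r in range(270,320,10)if m[r].any()])
E
```

```text
clock: 21.25
position: [0.6345, 0.0226, 0.2482]
ee_rot: [2.099, 2.337, 0.0]
force: [-0.1, 0.0, -0.0]
width: 0.233
gripper_force: 15.0
shift [ 0.0004  0.0006 -0.0029] roll 0.00045811814074883976 | pos [0.6345 0.0225 0.2481] tip [0.6346 0.0225 0.0701] yaw 6.126248235983292 tilt [ 0.0003 -0.0001 -1.    ] w 0.02123986692575812 q7 -0.29115956189285863 t 21.3 F [0.3056 0.154  0.2082]
222 [176, 194, 189, 167, 190, 192, 171, 203, 169, 118, 125, 122, 125, 124, 121, 108, 86, 96, 111, 124, 130, 132, 131, 128, 114, 83, 116, 125, 124, 126, 123, 124, 124, 126, 129, 95, 85, 94, 108, 121, 129, 136, 132, 128, 112, 126, 159, 182, 185, 174, 169, 179, 176, 169, 180, 178, 173, 173, 181, 176, 171, 177, 176, 168, 177, 176, 173, 170, 179, 174]
238 [192, 195, 209, 192, 185, 213, 199, 192, 200, 163, 124, 123, 126, 126, 128, 130, 93, 96, 110, 124, 134, 134, 130, 123, 111, 81, 119, 125, 124, 121, 124, 125, 124, 128, 125, 98, 86, 99, 112, 126, 132, 132, 133, 126, 108, 113, 153, 168, 169, 171, 167, 167, 171, 169, 168, 167, 170, 165, 166, 168, 170, 165, 171, 171, 168, 166, 169, 167, 165, 171]
270 [181, 165, 169, 191, 163, 166, 185, 176, 174, 130, 10, 22, 20, 25, 17, 13, 92, 147, 152, 146, 140, 142, 140, 141, 138, 141, 143, 140, 141, 138, 143, 141, 140, 97, 61, 54, 126, 144, 142, 142, 136, 140, 142, 141, 141, 137, 138, 139, 141, 142, 141, 145, 88, 36, 28, 16, 14, 22, 12, 73, 149, 207, 192, 216, 186, 183, 199, 192, 180, 189]
[(200, 182), (201, 191), (202, 206), (203, 202), (204, 164), (205, 145), (206, 134), (207, 121), (208, 126), (209, 123), (210, 124), (211, 108), (212, 61), (213, 62), (214, 76), (215, 114), (216, 133), (217, 132), (218, 131), (219, 130), (220, 131), (221, 131)]
0.045 [223.5101 323.5622]
0.048 [218.5627 324.1047]
0.051 [213.5875 324.6506]
0.054 [208.5859 325.1997]
[(270, array([177, 242])), (280, array([192, 242]))]
```

```bash
python3 -m inch '0.001 -0.0024 0.025 0 0.01;0.001 -0.0024 0.045 0 0.01;0.001 -0.0024 0.052 0 0.01;0.001 -0.0024 0.054 0 0.01;0.001 -0.0024 0.054 0 0.01' && python3 -m inch '0 0 0.001 0 0.01;0 0 0.002 0 0.01;0 0 0.003 0 0.01;0 0 0.003 0 0.01'
```

```text
clock: 21.85
position: [0.6323, 0.0234, 0.1943]
ee_rot: [2.099, 2.337, 0.001]
force: [0.4, 0.2, -0.2]
width: 0.236
gripper_force: 15.0
clock: 22.25
position: [0.6323, 0.0234, 0.1924]
ee_rot: [2.099, 2.336, 0.001]
force: [-2.8, -1.6, 9.2]
width: 0.235
gripper_force: 15.0
```

```bash
python3 -m inch '0 0 -0.0005 0 0.022;0 0 -0.0005 0 0.024;0 0 -0.0005 0 0.028;0 0 -0.0005 0 0.034;0 0 -0.0005 0 0.036' && python3 -m inch '0 0 0 0 0.036;0 0 -0.015 0 0.036;0 0 -0.05 0 0.036;0 0 -0.1 0 0.036;-0.03 0 -0.14 0 0.036' && python3 -m inch '-0.045 0 -0.03 0 0.06;-0.08 0 -0.04 0 0.06;-0.1 0 -0.04 0 0.06;-0.1 0 -0.04 0 0.06;-0.1 0 -0.04 0 0.06' && python3 - <<'E'
from h import *
im=save("wrist","w16")
plan(.5065,.39,.2,0)
rect("wrist","slim_can_a",.0236,3);rect("wrist","long_tray",.01);rect("wrist","long_board",.008)
for d in arm.place_of("wrist","slim_can_a")[:3]: print(d["conf"],d["point"],at("wrist",d["point"],.0236))
cv2.imwrite("pics/w16c.png",cv2.resize(im[0:290,160:500,::-1],None,fx=2,fy=2))
E
```

```text
clock: 22.75
position: [0.6319, 0.0233, 0.1912]
ee_rot: [-2.099, -2.337, 0.0]
force: [0.7, 0.2, -0.0]
width: 0.38
gripper_force: 0.0
clock: 23.25
position: [0.6349, -0.0015, 0.3354]
ee_rot: [-2.09, -2.344, -0.007]
force: [1.9, 0.7, -0.1]
width: 0.391
gripper_force: 0.0
clock: 23.75
position: [0.6456, -0.1059, 0.3722]
ee_rot: [-2.1, -2.336, -0.001]
force: [0.2, 1.6, -1.4]
width: 0.654
gripper_force: 0.0
shift [ 0.5069 -0.085  -0.0056] roll 0.10802381694874198 | pos [ 0.6457 -0.1048  0.3719] tip [ 0.6457 -0.1046  0.1939] yaw 6.189308798056683 tilt [ 0.0002  0.001  -1.    ] w 0.060205908534918466 q7 -0.021921263986625677 t 23.8 F [0.0097 0.3328 0.2351]
wrist slim_can_a conf 0.69 ctr 0.6403 -0.0473 sides 0.021 0.0426 shortdir 6.1 px [313 133] [337 181]
wrist slim_can_a conf 0.66 ctr 0.6321 0.0233 sides 0.0217 0.0428 shortdir 6.2 px [312  54] [337 101]
wrist long_tray conf 0.89 ctr 0.5992 -0.0131 sides 0.1541 0.1837 shortdir -83.6 px [189  35] [384 199]
0.98 [160.8, 326.9] [ 0.6424 -0.0508  0.0236]
0.73 [76.0, 324.2] [0.6318 0.0239 0.0236]
```

```bash
python3 - <<'E'
from h import *
for z in(0,.06,.1):
  print(z,[at("top",((y/2.2)+170,x/2.2+150),z)[:2] for x,y in((45,245),(75,285),(20,235))], [at("scene",p,z)[:2] for p in((376,250),(380,300),(405,322))])
plan(.535,.295,.2,-2.5)
E
```

```text
0 [array([0.4313, 0.4323]), array([0.3804, 0.3888]), array([0.4434, 0.4661])] [array([0.473 , 0.3896]), array([0.3778, 0.3451]), array([0.3089, 0.3726])]
0.06 [array([0.4245, 0.4143]), array([0.3758, 0.3727]), array([0.4362, 0.4467])] [array([0.4438, 0.4209]), array([0.3544, 0.3791]), array([0.2898, 0.4049])]
0.1 [array([0.42  , 0.4023]), array([0.3727, 0.3619]), array([0.4313, 0.4338])] [array([0.4244, 0.4418]), array([0.3389, 0.4018]), array([0.277 , 0.4265])]
shift [ 0.4092 -0.0667 -0.0063] roll 0.1526311780019158 | pos [ 0.6458 -0.1045  0.3715] tip [ 0.6458 -0.1044  0.1935] yaw 6.245122321619783 tilt [-0.0002  0.0005 -1.    ] w 0.05993478800388829 q7 -0.02173217944399514 t 24.0 F [ 0.7218  0.3975 -0.0233]
```

```bash
python3 -m inch '0.045 -0.007 0 0.03 0.06;0.09 -0.015 0 0.06 0.06;0.135 -0.022 0 0.09 0.06;0.18 -0.03 0 0.12 0.06;0.225 -0.037 -0.005 0.15 0.06' && python3 -m inch '0.045 -0.003 0 0 0.06;0.09 -0.006 0 0 0.06;0.135 -0.008 0 0 0.06;0.17 -0.01 0 0 0.06;0.184 -0.01 0 0 0.06' && python3 -m inch '0 0 0 0 0.06;0 0 0 0 0.06;0 0 0 0 0.06' && python3 - <<'E'
from h import *
im=save("wrist","w17");cv2.imwrite("pics/w17c.png",cv2.resize(im[0:290,120:520,::-1],None,fx=2,fy=2))
plan(.535,.38,.05,-2.5)
rect("wrist","short_board",.006)
for d in arm.place_of("wrist","short_board")[:2]: print(d["conf"],d["point"],at("wrist",d["point"],0))
E
```

```text
clock: 24.5
position: [0.5838, 0.1161, 0.376]
ee_rot: [-2.268, -2.173, 0.001]
force: [0.7, 0.2, 0.5]
width: 0.655
gripper_force: 0.0
clock: 25.0
position: [0.5809, 0.3034, 0.3764]
ee_rot: [-2.26, -2.178, -0.002]
force: [1.5, 0.2, 0.2]
width: 0.649
gripper_force: 0.0
clock: 25.3
position: [0.5837, 0.2959, 0.3763]
ee_rot: [2.271, 2.169, -0.001]
force: [0.6, -1.2, -0.2]
width: 0.65
gripper_force: 0.0
shift [ 0.0819 -0.0525  0.1483] roll -0.0021064445138904027 | pos [0.5836 0.2959 0.3764] tip [0.5837 0.2957 0.1984] yaw -2.6206903804243997 tilt [ 0.0003 -0.0013 -1.    ] w 0.06006062398854297 q7 -0.8146802727531401 t 25.35 F [ 0.199   0.1872 -1.386 ]
wrist short_board conf 0.72 ctr 0.5362 0.3842 sides 0.0404 0.0593 shortdir -4.7 px [248  95] [291 157]
0.7 [127.1, 268.0] [0.5341 0.3838 0.    ]
```

View pics/w17c.png

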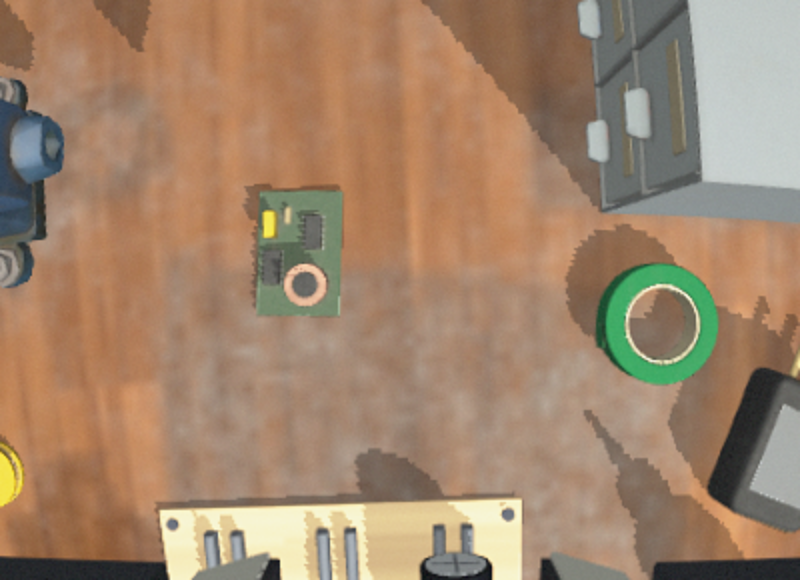

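The small board shows at crop (257–342, 188–316), with the vise well clear at the left. That was my 14th picture, so from here I go by numbers.

```bash
python3 - <<'E'
from h import *
c=np.array([at("wrist",(y/2,x/2+120),.004)[:2] for x,y in((261,190),(342,190),(339.5,317),(257,314.5))])
print(c,"ctr",c.mean(0),[np.linalg.norm(c[i]-c[i-1]) for i in range(4)])
v=c[0]+c[1]-c[2]-c[3];print("yaw",np.degrees(np.arctan2(v[1],v[0]))-90)
m=c.mean(0);plan(m[0],m[1],.05,-4.5)
E
```

```text
[[0.5195 0.416 ]
 [0.558  0.4128]
 [0.5537 0.3524]
 [0.5142 0.3562]] ctr [0.5363 0.3843] [np.float64(0.06001482520960843), np.float64(0.038546697106531164), np.float64(0.060591592711687264), np.float64(0.039734239297796375)]
yaw -4.58475116358963
shift [ 0.0858 -0.0512  0.1484] roll 0.03319936858163888 | pos [0.5835 0.2964 0.3765] tip [0.5836 0.2963 0.1985] yaw -2.5978162977728703 tilt [ 0.0003 -0.0007 -1.    ] w 0.05984607019623596 q7 -0.8148859704661988 t 25.45 F [ 0.3489  0.3106 -0.0341]
```

```bash
python3 -m inch '0.04 -0.025 0.04 0.016 0.06;0.075 -0.045 0.08 0.033 0.06;0.086 -0.051 0.12 0.033 0.06;0.086 -0.051 0.148 0.033 0.06;0.086 -0.051 0.148 0.033 0.06' && python3 -m inch '0 0 0 0 0.06;0 0 0 0 0.06;0 0 0 0 0.06' && python3 - <<'E'
from h import *
im=save("wrist","w18")
plan(.5363,.3843,.0035,-4.5)
s=arm.observe();M=R.from_rotvec(s["ee_rot"]).as_matrix();p=np.array(s["position"])
for d in arm.silhouettes("wrist","short_board")[:2]:
    m=d["region"];ys,xs=np.nonzero(m);print(d["conf"],ys.min(),ys.max(),[(r,np.nonzero(m[r])[0][[0,-1]]) for r in range(180,290,12)if m[r].any()])
for x in(-.03,.03): 
  for y in(-.02,.02):print(x,y,proj("wrist",np.r_[(p+M@np.array([x,y,0]))[:2],.004]))
E
```

```text
clock: 25.95
position: [0.5338, 0.385, 0.2235]
ee_rot: [-2.302, -2.137, 0.014]
force: [-0.1, -1.2, -0.2]
width: 0.654
gripper_force: 0.0
clock: 26.25
position: [0.537, 0.3858, 0.2309]
ee_rot: [2.306, 2.133, 0.006]
force: [-0.0, -0.1, 1.0]
width: 0.654
gripper_force: 0.0
shift [-0.0017 -0.0005  0.0491] roll 0.00103610623089456 | pos [0.5368 0.3859 0.2306] tip [0.5373 0.3862 0.0526] yaw -4.440635485842529 tilt [ 0.0028  0.0017 -1.    ] w 0.059693336974253136 q7 -1.0693974161976663 t 26.3 F [ 0.4239  0.1176 -0.4312]
0.62 218 314 [(228, array([286, 355])), (240, array([287, 354])), (252, array([287, 354])), (264, array([287, 354])), (276, array([288, 354])), (288, array([289, 353]))]
-0.03 -0.02 [310.8793 290.8781]
-0.03 0.02 [310.8733 355.8982]
0.03 -0.02 [214.7104 288.0383]
0.03 0.02 [214.7047 358.6337]
```

```bash
python3 -m inch '-0.002 -0.0015 0.02 0 0.06;-0.002 -0.0015 0.04 0 0.06;-0.002 -0.0015 0.047 0 0.06;-0.002 -0.0015 0.0485 0 0.06;-0.002 -0.0015 0.0485 0 0.06' && python3 -m inch '0 0 0 0 0.06;0 0 0 0 0.06'
```

```text
clock: 26.85
position: [0.5344, 0.3845, 0.1806]
ee_rot: [-2.304, -2.135, -0.001]
force: [1.4, 0.4, 0.4]
width: 0.653
gripper_force: 0.0
clock: 27.05
position: [0.5344, 0.3845, 0.1808]
ee_rot: [2.304, 2.135, 0.002]
force: [-0.2, 0.6, -0.5]
width: 0.655
gripper_force: 0.0
```

```bash
python3 -m inch '0 0 0 0 0.03;0 0 0 0 0.03;0 0 0 0 0.03;0 0 0 0 0.03;0 0 0 0 0.03' 25
```

```text
clock: 27.55
position: [0.5342, 0.3843, 0.18]
ee_rot: [2.304, 2.135, 0.0]
force: [0.5, 0.2, 1.1]
width: 0.422
gripper_force: 25.0
```

```bash
python3 -m inch '0 0 -0.02 0 0.03;0 0 -0.06 0 0.03;-0.03 0 -0.1 0 0.03;-0.07 0 -0.14 0 0.03;-0.115 0 -0.18 0 0.03' && python3 - <<'E'
from h import *
plan(.59,-.315,.2,11.2)
E
```

```text
clock: 28.05
position: [0.5258, 0.2814, 0.3501]
ee_rot: [-2.303, -2.137, -0.001]
force: [1.0, -0.3, -0.2]
width: 0.421
gripper_force: 25.0
shift [-0.5899  0.1086 -0.0281] roll -0.27038434822543117 | pos [0.5258 0.2814 0.3501] tip [0.5259 0.2814 0.1721] yaw -4.291881999712768 tilt [ 0.0002  0.0003 -1.    ] w 0.03863189355964272 q7 -0.8877483628397611 t 28.05 F [ 1.028  -0.2841 -0.1589]
```

```bash
python3 -m inch '-0.045 0.008 -0.005 0 0.03;-0.09 0.017 -0.01 0 0.03;-0.135 0.025 -0.02 0 0.03;-0.18 0.033 -0.028 0 0.03;-0.225 0.041 -0.028 0 0.03' && python3 -m inch '-0.045 0.008 0 0 0.03;-0.09 0.017 0 0 0.03;-0.135 0.025 0 0 0.03;-0.18 0.033 0 0 0.03;-0.225 0.041 0 0 0.03' && python3 -m inch '-0.045 0.008 0 -0.06 0.03;-0.09 0.017 0 -0.12 0.03;-0.13 0.025 0 -0.18 0.03;-0.14 0.026 0 -0.24 0.03;-0.14 0.026 0 -0.27 0.03' && python3 -m inch '0 0 0 0 0.03;0 0 0 0 0.03;0 0 0 0 0.03;0 0 0 0 0.03' && python3 - <<'E'
from h import *
im=save("wrist","w19")
plan(.59,-.315,.2,11.2)
rect("wrist","short_tray",.01);rect("wrist","long_tray",.01);rect("wrist","slim_can_a",.0236,3);rect("wrist","short_board",arm.observe()["position"][2]-.176)
E
```

```text
clock: 28.55
position: [0.5501, 0.0529, 0.3779]
ee_rot: [2.303, 2.135, 0.002]
force: [0.3, -0.2, -0.4]
width: 0.422
gripper_force: 25.0
clock: 29.05
position: [0.5736, -0.1747, 0.3767]
ee_rot: [2.304, 2.135, -0.0]
force: [0.5, 0.5, -0.2]
width: 0.421
gripper_force: 25.0
clock: 29.55
position: [0.5883, -0.3173, 0.3758]
ee_rot: [-1.998, -2.423, 0.002]
force: [0.4, 0.9, -1.2]
width: 0.424
gripper_force: 25.0
clock: 29.95
position: [0.5894, -0.3133, 0.377]
ee_rot: [1.995, 2.427, 0.0]
force: [0.3, 0.5, -0.8]
width: 0.422
gripper_force: 25.0
shift [-0.0015  0.0004 -0.001 ] roll -0.0007747043708308617 | pos [ 0.5893 -0.3136  0.377 ] tip [ 0.5894 -0.3136  0.199 ] yaw 11.155612709181058 tilt [ 0.0002 -0.0002 -1.    ] w 0.0387925841637302 q7 0.41060716486797033 t 30.0 F [-0.4237 -0.2765  0.2376]
wrist short_tray conf 0.82 ctr 0.5714 -0.2046 sides 0.1165 0.1846 shortdir -78.4 px [230  39] [426 161]
wrist short_board conf 0.78 ctr 0.5876 -0.3036 sides 0.0368 0.0404 shortdir -78.9 px [280 238] [370 314]
```

```bash
python3 - <<'E'
from h import *
g=cv2.cvtColor(cv2.imread("pics/w19.png"),6)
a=np.radians(11.5);c=np.array([.5714,-.2046])
W=lambda x,y,z:np.r_[c+np.array([x*np.cos(a)-y*np.sin(a),x*np.sin(a)+y*np.cos(a)])/1e3,z/1e3]
for y in(-25,-10,10,25):   # rib tops z14, sample along tray x 20..56 step 1mm
    print(y,[int(g[tuple(np.round(proj("wrist",W(x,y,14))).astype(int))]) for x in range(18,58)])
for x in(26,48): print("along y from -40",x,[int(g[tuple(np.round(proj("wrist",W(x,y,14))).astype(int))]) for y in range(-40,41)])
for y in(-33,33): print("lips x from -72",y,[int(g[tuple(np.round(proj("wrist",W(x,y,10))).astype(int))]) for x in range(-72,5)])
for x in(-58,-12): print("lips y from -46",x,[int(g[tuple(np.round(proj("wrist",W(x,y,10))).astype(int))]) for y in range(-46,47)])
E
```

```text
-25 [174, 189, 189, 133, 86, 78, 94, 115, 133, 128, 112, 132, 212, 206, 206, 206, 196, 204, 201, 193, 197, 186, 172, 155, 118, 117, 52, 76, 99, 122, 129, 123, 104, 156, 180, 191, 192, 193, 200, 191]
-10 [117, 118, 125, 124, 88, 63, 91, 116, 131, 130, 113, 136, 169, 183, 185, 202, 188, 186, 195, 185, 207, 201, 128, 119, 125, 124, 64, 70, 96, 115, 129, 128, 123, 148, 183, 171, 171, 168, 163, 167]
10 [138, 122, 122, 126, 123, 104, 99, 121, 133, 125, 114, 115, 165, 177, 177, 161, 184, 187, 185, 180, 180, 183, 196, 161, 122, 127, 107, 63, 103, 122, 127, 122, 118, 141, 165, 168, 160, 162, 163, 165]
25 [186, 195, 132, 125, 127, 83, 72, 119, 131, 126, 113, 143, 166, 166, 159, 165, 161, 163, 162, 164, 167, 156, 115, 121, 124, 124, 101, 49, 74, 99, 139, 122, 103, 123, 166, 164, 164, 163, 164, 164]
along y from -40 26 [194, 196, 195, 190, 194, 193, 199, 177, 137, 125, 123, 123, 126, 127, 126, 133, 126, 130, 127, 126, 127, 128, 127, 133, 130, 128, 126, 131, 133, 129, 131, 134, 132, 131, 136, 132, 118, 128, 136, 135, 135, 141, 137, 138, 135, 137, 129, 131, 130, 130, 133, 128, 129, 128, 129, 127, 
[... 1630 characters left out ...]
, 183, 187, 184, 172, 190, 167, 161, 165, 174, 177, 165, 163, 164, 163, 171, 188, 187, 174, 164, 169, 179, 186, 186, 183, 179, 181, 187, 179, 177, 179, 177, 182, 185, 208, 134, 111, 133, 88, 127, 125, 124, 125, 118]
lips y from -46 -12 [123, 122, 123, 157, 151, 135, 135, 138, 116, 108, 122, 120, 122, 122, 144, 181, 169, 162, 164, 167, 175, 175, 173, 161, 163, 168, 174, 167, 195, 193, 192, 167, 189, 190, 194, 195, 192, 183, 195, 193, 192, 196, 190, 177, 192, 195, 194, 197, 197, 191, 172, 169, 194, 196, 169, 164, 166, 164, 171, 212, 192, 164, 165, 166, 161, 167, 166, 165, 166, 166, 166, 167, 168, 167, 167, 165, 165, 168, 165, 167, 166, 168, 166, 155, 84, 129, 134, 121, 115, 123, 124, 123, 143]
```

```bash
python3 - <<'E'
from h import *
s=arm.observe();M=R.from_rotvec(s["ee_rot"]).as_matrix();p=s["position"]
g=cv2.imread("pics/w19.png")
print(g[228:246,325].tolist())
for px in((238,281),(238,369)):print(M.T@(at("wrist",px,p[2]-.177)-p))
a=np.radians(11.4);c=np.array([.5714,-.2046]);t=c-.035*np.array([np.cos(a),np.sin(a)]);print(t)
plan(t[0],t[1],.03,11.4)
E
```

```text
[[85, 130, 189], [64, 99, 144], [69, 105, 157], [71, 102, 147], [58, 96, 143], [68, 99, 149], [66, 100, 146], [65, 98, 147], [61, 93, 126], [60, 78, 87], [77, 103, 84], [114, 146, 125], [110, 139, 118], [110, 141, 119], [110, 140, 121], [110, 138, 119], [117, 146, 123], [112, 142, 121]]
[ 0.0289 -0.0187  0.177 ]
[0.0289 0.0199 0.177 ]
[ 0.5371 -0.2115]
shift [ 0.1109 -0.0313  0.1688] roll -0.004984431005198532 | pos [ 0.5892 -0.3143  0.3768] tip [ 0.5892 -0.3143  0.1988] yaw 11.114413140127978 tilt [ 0.0001 -0.0002 -1.    ] w 0.038704091740857496 q7 0.4109222747313204 t 30.2 F [-0.3634 -0.4941 -0.439 ]
```

```bash
python3 -m inch '0.04 -0.011 0.04 0 0.03;0.085 -0.024 0.085 0 0.03;0.112 -0.031 0.13 0 0.03;0.112 -0.031 0.16 -0.005 0.03;0.112 -0.031 0.172 -0.005 0.03' && python3 -m inch '0 0 0 0 0.03;0 0 0 0 0.03;0 0 0 0 0.03' && python3 - <<'E'
from h import *
plan(.5371,-.2115,.007,11.4)
E
```

```text
clock: 30.7
position: [0.5348, -0.2082, 0.2011]
ee_rot: [-1.982, -2.429, 0.003]
force: [-1.0, -1.1, -0.9]
width: 0.426
gripper_force: 25.0
clock: 31.0
position: [0.5386, -0.2118, 0.2068]
ee_rot: [1.989, 2.426, 0.002]
force: [0.5, -0.2, 0.2]
width: 0.424
gripper_force: 25.0
shift [ 0.0006 -0.0015  0.0218] roll -0.0016783317542222347 | pos [ 0.5386 -0.2118  0.2068] tip [ 0.5392 -0.2121  0.0288] yaw 11.303838673860275 tilt [ 0.0037 -0.0015 -1.    ] w 0.03889938248502127 q7 0.17264805641093597 t 31.0 F [ 0.5267 -0.1767  0.2007]
```

```bash
python3 -m inch '0.001 -0.0012 0.008 0 0.03;0.001 -0.0012 0.016 0 0.03;0.001 -0.0012 0.019 0 0.03;0.001 -0.0012 0.0205 0 0.03;0.001 -0.0012 0.0205 0 0.03' && python3 -m inch '0 0 0 0 0.03;0 0 0.001 0 0.03;0 0 0.001 0 0.03;0 0 0.001 0 0.03'
```

```text
clock: 31.5
position: [0.5357, -0.2098, 0.1841]
ee_rot: [-1.99, -2.431, 0.001]
force: [-0.4, 0.3, -1.3]
width: 0.419
gripper_force: 25.0
clock: 31.9
position: [0.5359, -0.2097, 0.1839]
ee_rot: [1.989, 2.431, 0.0]
force: [-1.2, 1.0, 7.2]
width: 0.42
gripper_force: 25.0
```

Contact on the floor (7 N). Release, rise, and go for the fat can.

```bash
python3 -m inch '0 0 -0.001 0 0.04;0 0 -0.001 0 0.045;0 0 -0.001 0 0.052;0 0 -0.001 0 0.054;0 0 -0.001 0 0.054' && python3 -m inch '0 0 -0.02 0 0.054;0 0 -0.06 0 0.054;0 0 -0.10 0 0.054;0 0 -0.14 0 0.054;0 0 -0.15 0 0.05' && python3 - <<'E'
from h import *
im=save("top","t2")
print([(d["conf"],d["point"],at("top",d["point"],.004)) for d in arm.place_of("top","short_board")[:2]])
plan(.602,.205,.066,-.8)
E
```

```text
clock: 32.4
position: [0.5358, -0.2098, 0.1841]
ee_rot: [-1.99, -2.431, 0.0]
force: [0.3, -0.0, -0.8]
width: 0.587
gripper_force: 0.0
clock: 32.9
position: [0.537, -0.2097, 0.3388]
ee_rot: [1.986, 2.426, 0.004]
force: [1.6, 1.0, 0.5]
width: 0.555
gripper_force: 0.0
[(0.44, [251.6, 394.8], array([ 0.5377, -0.2139,  0.004 ]))]
shift [0.3939 0.1461 0.0916] roll 0.21270658293515365 | pos [ 0.5363 -0.2099  0.336 ] tip [ 0.5369 -0.2101  0.158 ] yaw 11.387189476833719 tilt [ 0.0035 -0.0015 -1.    ] w 0.04989344220358335 q7 0.25858774319122374 t 33.0 F [-0.5639 -0.0164 -0.9344]
```

```bash
python3 -m inch '0.045 0.016 0 0.05 0.05;0.09 0.033 0 0.1 0.05;0.135 0.05 0 0.15 0.05;0.18 0.066 0 0.2 0.05;0.225 0.083 0 0.213 0.05' && python3 - <<'E'
from h import *
plan(.602,.203,.07,-.8)
E
```

```text
clock: 33.5
position: [0.5721, 0.0288, 0.3322]
ee_rot: [-2.238, -2.202, 0.004]
force: [-0.3, -0.2, -0.9]
width: 0.544
gripper_force: 0.0
shift [0.1747 0.0273 0.084 ] roll -0.0022348732651503974 | pos [0.5721 0.0288 0.3322] tip [0.5716 0.0287 0.1542] yaw -0.9280488058397403 tilt [-0.0029 -0.0006 -1.    ] w 0.049911795252823 q7 -0.3757598375747269 t 33.5 F [-0.2801 -0.2485 -0.9128]
```

```bash
python3 -m inch '0.045 0.007 0 0 0.05;0.09 0.015 0.01 0 0.05;0.135 0.021 0.03 0 0.05;0.174 0.027 0.06 0 0.05;0.174 0.027 0.083 0 0.05' && python3 -m inch '0 0 0 0 0.05;0 0 0 0 0.05;0 0 0 0 0.05;0 0 0 0 0.05' && python3 - <<'E'
from h import *
im=save("wrist","w20");g=cv2.cvtColor(im,7)
s=arm.observe();M=R.from_rotvec(s["ee_rot"]).as_matrix();p=np.array(s["position"])
plan(.602,.205,.07,-.8)
for d in arm.silhouettes("wrist","fat_can")[:2]:
    m=d["region"];ys,xs=np.nonzero(m);print(d["conf"],ys.min(),ys.max(),[(r,np.nonzero(m[r])[0][[0,-1]]) for r in range(200,330,12)if m[r].any()])
for x in(-.03,-.02,-.01,.02,.03,.04): print(x,proj("wrist",np.r_[(p+M@np.array([x,0,0]))[:2],.0478]))
for c in (318,325,332): print(c,list(enumerate(g[205:235,c].tolist(),205)),list(enumerate(g[280:325,c].tolist(),280)))
E
```

```text
clock: 34.0
position: [0.6003, 0.2078, 0.2479]
ee_rot: [-2.225, -2.212, -0.001]
force: [-0.1, 0.5, -0.1]
width: 0.543
gripper_force: 0.0
clock: 34.4
position: [0.6027, 0.1998, 0.2524]
ee_rot: [2.238, 2.203, 0.002]
force: [-0.5, -0.8, 0.4]
width: 0.55
gripper_force: 0.0
shift [ 0.0051 -0.0007  0.0044] roll -0.001634019645097307 | pos [0.6026 0.1999 0.2524] tip [0.603  0.2    0.0744] yaw -0.893622429305542 tilt [ 0.0019  0.0002 -1.    ] w 0.05005847209569942 q7 -0.6883616640205903 t 34.45 F [-0.2809 -0.3471 -0.6585]
0.92 201 300 [(212, array([292, 353])), (224, array([292, 353])), (236, array([293, 353])), (248, array([294, 353])), (260, array([293, 353])), (272, array([295, 353])), (284, array([294, 352])), (296, array([301, 344]))]
-0.03 [327.6001 323.2596]
-0.02 [311.7291 323.2413]
-0.01 [295.1616 323.2243]
0.02 [241.5797 323.1826]
0.03 [222.597  323.1728]
0.04 [203.1755 323.1654]
318 [(205, 110), (206, 120), (207, 119), (208, 141), (209, 155), (210, 37), (211, 17), (212, 36), (213, 31), (214, 32), (215, 22), (216, 62), (217, 103), (218, 122), (219, 121), (220, 119), (221, 116), (22
[... 1704 characters left out ...]
), (218, 35), (219, 35), (220, 24), (221, 23), (222, 32), (223, 31), (224, 29), (225, 26), (226, 24), (227, 13), (228, 34), (229, 28), (230, 21), (231, 28), (232, 27), (233, 24), (234, 29)] [(280, 37), (281, 35), (282, 42), (283, 40), (284, 39), (285, 37), (286, 37), (287, 43), (288, 37), (289, 35), (290, 44), (291, 40), (292, 39), (293, 40), (294, 41), (295, 42), (296, 44), (297, 33), (298, 41), (299, 61), (300, 123), (301, 145), (302, 142), (303, 143), (304, 140), (305, 143), (306, 144), (307, 141), (308, 139), (309, 142), (310, 139), (311, 141), (312, 139), (313, 141), (314, 150), (315, 56), (316, 58), (317, 62), (318, 68), (319, 70), (320, 69), (321, 70), (322, 79), (323, 79), (324, 73)]
```

```bash
python3 -m inch '0.012 -0.001 0.01 0 0.05;0.012 -0.001 0.03 0 0.05;0.012 -0.001 0.048 0 0.05;0.012 -0.001 0.056 0 0.05;0.012 -0.001 0.056 0 0.05' 20 && python3 -m inch '0 0 0 0 0.05;0 0 0 0 0.03;0 0 0 0 0.025;0 0 0 0 0.025;0 0 0 0 0.025' && python3 -m inch '0 0 -0.01 0 0.025;0 0 -0.04 0 0.025;0 0 -0.08 0 0.025;0 0 -0.12 0 0.025;0 0 -0.15 0 0.025' && python3 -m inch '0 0 0 0 0.025;0 0 0 0 0.025' && python3 - <<'E'
from h import *
im=save("wrist","w21");g=cv2.cvtColor(im,7)
s=arm.observe();M=R.from_rotvec(s["ee_rot"]).as_matrix();p=np.array(s["position"])
for d in arm.silhouettes("wrist","fat_can")[:1]:
    m=d["region"];ys,xs=np.nonzero(m);print(d["conf"],ys.min(),ys.max(),xs.min(),xs.max())
for x in(-.025,.025): print(x,proj("wrist",p+M@np.array([x,0,.1657-.0175])))
for c in(318,333): print(list(enumerate(g[245:285,c].tolist(),245)),list(enumerate(g[355:385,c].tolist(),355)))
a=np.radians(11.4);t=np.array([.5714,-.2046])+.037*np.array([np.cos(a),np.sin(a)]);print(t)
plan(t[0],t[1],.09,11.4)
E
```

```text
clock: 35.0
position: [0.6007, 0.2131, 0.1938]
ee_rot: [-2.236, -2.206, 0.003]
force: [0.0, 0.2, -0.1]
width: 0.548
gripper_force: 0.0
clock: 35.5
position: [0.6016, 0.2129, 0.196]
ee_rot: [2.237, 2.205, 0.002]
force: [0.0, 0.6, 4.4]
width: 0.377
gripper_force: 20.0
clock: 36.0
position: [0.6012, 0.213, 0.3484]
ee_rot: [2.236, 2.206, 0.003]
force: [1.1, 0.0, -1.8]
width: 0.372
gripper_force: 20.0
clock: 36.2
position: [0.6012, 0.2127, 0.3462]
ee_rot: [2.237, 2.205, 0.002]
force: [0.5, -0.1, -1.6]
width: 0.375
gripper_force: 20.0
0.65 249 377 282 366
-0.025 [380.7585 324.0658]
0.025 [269.19   324.0173]
[(245, 180), (246, 181), (247, 181), (248, 178), (249, 151), (250, 132), (251, 130), (252, 136), (253, 132), (254, 135), (255, 133), (256, 135), (257, 131), (258, 95), (259, 93), (260, 135), (261, 135), (262, 138), (263, 131), (264, 134), (265, 132), (266, 131), (267, 134), (268, 130), (269, 134), (270, 132), (271, 171), (272, 109), (273, 22), (274, 27), (275, 41), (276, 34), (277, 34), (278, 31), (279, 34), (280, 30), (281, 34), (282, 75), (283, 109), (284, 121)] [(355, 49), (356, 43),
[... 673 characters left out ...]
0), (276, 27), (277, 34), (278, 34), (279, 29), (280, 32), (281, 32), (282, 33), (283, 28), (284, 30)] [(355, 45), (356, 44), (357, 42), (358, 46), (359, 46), (360, 45), (361, 38), (362, 50), (363, 45), (364, 43), (365, 42), (366, 44), (367, 43), (368, 45), (369, 50), (370, 46), (371, 46), (372, 46), (373, 50), (374, 44), (375, 50), (376, 44), (377, 59), (378, 92), (379, 98), (380, 103), (381, 96), (382, 99), (383, 90), (384, 58)]
[ 0.6077 -0.1973]
shift [-0.4095  0.0127  0.0766] roll -0.2130329743567972 | pos [0.6008 0.2124 0.3442] tip [0.6005 0.2123 0.1662] yaw -0.8058903277631729 tilt [-0.0018 -0.001  -1.    ] w 0.03452587724343532 q7 -0.6584219204474037 t 36.3 F [ 0.2814  0.1696 -0.1176]
```

```bash
python3 -m inch '-0.04 0.001 0 0 0.025;-0.085 0.003 0 0 0.025;-0.13 0.004 0 0 0.025;-0.175 0.005 0 0 0.025;-0.22 0.007 0 0 0.025' && python3 -m inch '-0.045 0.001 0 -0.05 0.025;-0.09 0.003 0 -0.1 0.025;-0.135 0.004 0 -0.15 0.025;-0.175 0.006 0.02 -0.2 0.025;-0.19 0.006 0.04 -0.213 0.025' && python3 -m inch '0 0 0.02 0 0.025;0 0 0.033 0 0.025;0 0 0.033 0 0.025;0 0 0.033 0 0.025;0 0 0.033 0 0.025' && python3 -m inch '0 0 0 0 0.025;0 0 0 0 0.025' && python3 - <<'E'
from h import *
im=save("wrist","w22");g=cv2.cvtColor(im,7)
plan(.6077,-.1973,.06,11.4)
a=np.radians(11.4);c=np.array([.5714,-.2046])
W=lambda x,y,z:np.r_[c+np.array([x*np.cos(a)-y*np.sin(a),x*np.sin(a)+y*np.cos(a)])/1e3,z/1e3]
for y in(26,29,32): print(y,proj("wrist",W(26,y,14)),proj("wrist",W(48,y,14)),proj("wrist",W(37,y,14)))
for r in range(196,262,5): print(r,g[r,285:365].tolist())
E
```

```text
clock: 36.8
position: [0.6044, -0.0092, 0.3437]
ee_rot: [-2.235, -2.205, 0.003]
force: [0.8, 0.5, -1.0]
width: 0.377
gripper_force: 20.0
clock: 37.3
position: [0.6075, -0.2033, 0.3033]
ee_rot: [1.995, 2.427, -0.005]
force: [-0.9, -0.2, -1.0]
width: 0.374
gripper_force: 20.0
clock: 37.8
position: [0.6091, -0.1966, 0.2732]
ee_rot: [1.988, 2.431, 0.001]
force: [-1.2, -1.5, -0.3]
width: 0.376
gripper_force: 20.0
clock: 38.0
position: [0.6087, -0.1972, 0.273]
ee_rot: [1.989, 2.43, 0.001]
force: [0.7, -0.6, -1.0]
width: 0.381
gripper_force: 20.0
shift [ 0.0001 -0.001   0.0349] roll 0.00017086937482810286 | pos [ 0.6087 -0.1972  0.2729] tip [ 0.6089 -0.1973  0.0949] yaw 11.409790094025684 tilt [ 0.001  -0.0004 -1.    ] w 0.0346022170491752 q7 0.17067083669128455 t 38.05 F [ 0.191  -0.326  -1.3246]
26 [209.7026 305.2373] [209.6963 338.9359] [209.6783 322.0823]
29 [205.1809 305.1896] [205.1731 338.9743] [205.1527 322.0776]
32 [200.64   305.1437] [200.6308 339.0115] [200.6078 322.0732]
196 [183, 184, 182, 172, 170, 178, 190, 191, 187, 179, 171, 139, 130, 127, 124, 129, 127, 119, 115, 117, 114,
[... 4789 characters left out ...]
 145, 146, 144, 144, 141, 144, 144, 143, 144, 142, 144, 146, 145, 144, 144, 146, 144, 142, 143, 146, 143, 90, 66, 59, 133, 147, 144, 147, 146, 143, 141, 147, 143, 147, 146, 147, 144, 143, 145, 144, 143, 143, 147, 143, 144, 143, 143, 144, 142, 145, 144, 142, 143, 145, 134, 116, 81, 3, 42, 108, 194, 203, 199]
261 [28, 14, 20, 17, 90, 136, 148, 143, 146, 144, 144, 144, 144, 143, 143, 145, 148, 145, 145, 144, 144, 144, 145, 145, 144, 149, 145, 145, 147, 146, 145, 146, 142, 148, 145, 142, 144, 147, 104, 67, 54, 133, 147, 146, 143, 143, 146, 145, 146, 146, 144, 143, 145, 146, 144, 146, 144, 147, 144, 144, 146, 145, 145, 144, 147, 143, 146, 144, 145, 145, 146, 146, 145, 146, 131, 41, 20, 19, 20, 7]
```

```bash
python3 -m inch '0.0005 -0.0007 0.03 0 0.025;0.0005 -0.0007 0.055 0 0.025;0.0005 -0.0007 0.068 0 0.025;0.0005 -0.0007 0.076 0 0.025;0.0005 -0.0007 0.076 0 0.025' && python3 -m inch '0 0 0 0 0.025;0 0 0.001 0 0.025;0 0 0.002 0 0.025;0 0 0.002 0 0.025'
```

```text
clock: 38.55
position: [0.6077, -0.197, 0.1957]
ee_rot: [-1.989, -2.43, 0.001]
force: [-0.7, -0.9, -0.5]
width: 0.377
gripper_force: 20.0
clock: 38.95
position: [0.6078, -0.1971, 0.1946]
ee_rot: [1.99, 2.431, 0.0]
force: [-0.2, -0.0, -0.7]
width: 0.377
gripper_force: 20.0
```

```bash
python3 -m inch '0 0 0.001 0 0.025;0 0 0.0015 0 0.025;0 0 0.0015 0 0.025'
```

```text
clock: 39.25
position: [0.6079, -0.197, 0.1937]
ee_rot: [1.989, 2.43, 0.0]
force: [-2.7, -0.1, 9.3]
width: 0.376
gripper_force: 20.0
```

Seated (9 N at the expected height). Release and back off to look.

```bash
python3 -m inch '0 0 -0.0005 0 0.035;0 0 -0.0005 0 0.037;0 0 -0.0005 0 0.041;0 0 -0.0005 0 0.046;0 0 -0.0005 0 0.05' && python3 -m inch '0 0 0 0 0.05;0 0 -0.015 0 0.05;0 0 -0.05 0 0.05;0 0 -0.1 0 0.05;-0.03 0 -0.14 0 0.05' && python3 -m inch '-0.04 0 -0.03 0 0.05;-0.085 0 -0.05 0 0.05;-0.1 0 -0.05 0 0.05;-0.1 0 -0.05 0 0.05;-0.1 0 -0.05 0 0.05' && python3 -m inch '0 0 0 0 0.05;0 0 0 0 0.05' && python3 - <<'E'
from h import *
im=save("wrist","w23");plan(0,0,0,0)
rect("wrist","fat_can",.0283,1);rect("wrist","short_board",.008,1);rect("wrist","short_tray",.01);rect("wrist","slim_can_a",.0236,3);rect("wrist","long_board",.008);rect("wrist","long_tray",.01)
a=np.radians(11.4);c=np.array([.5714,-.2046])
for x,y in((37,0),(-35,0)): print("want",c+np.array([x*np.cos(a)-y*np.sin(a),x*np.sin(a)+y*np.cos(a)])/1e3)
# visible rib length each side of each slim can (tray frame), from w16-like sampling at z14
g=cv2.cvtColor(im,7)
def run(c,a,x,L,z):
    W=lambda x,y:np.r_[c+np.array([x*np.cos(a)-y*np.sin(a),x*np.sin(a)+y*np.cos(a)])/1e3,z/1e3]
    out=[]
    for y in L:
        r,k=np.round(proj("wrist",W(x,y))).astype(int)
        out.append((y,int(g[r,k]) if 0<=r<480 and 0<=k<640 else -1))
    return out
print(run(c,a,48,range(-38,39,2),14));print(run(c,a,26,range(-38,39,2),14))
E
```

```text
clock: 39.75
position: [0.6077, -0.197, 0.1931]
ee_rot: [-1.99, -2.431, 0.0]
force: [-0.2, 0.9, 0.4]
width: 0.528
gripper_force: 0.0
clock: 40.25
position: [0.6142, -0.2216, 0.3372]
ee_rot: [-1.981, -2.438, -0.006]
force: [1.0, 0.1, -0.2]
width: 0.546
gripper_force: 0.0
clock: 40.75
position: [0.6332, -0.3235, 0.383]
ee_rot: [-1.988, -2.43, -0.001]
force: [-1.2, 0.4, -0.3]
width: 0.546
gripper_force: 0.0
clock: 40.95
position: [0.6336, -0.3226, 0.383]
ee_rot: [-1.986, -2.433, -0.001]
force: [-0.1, 0.4, -0.6]
width: 0.546
gripper_force: 0.0
shift [ 0.4427 -0.5563  0.2056] roll 0.2008779994731466 | pos [ 0.6336 -0.323   0.3831] tip [ 0.6335 -0.3228  0.2051] yaw 11.50946156684247 tilt [-0.0005  0.0006 -1.    ] w 0.050113255194840126 q7 0.403204602908653 t 41.0 F [-0.3395  0.3696  0.6798]
wrist fat_can conf 0.75 ctr 0.6089 -0.1996 sides 0.0351 0.0595 shortdir 12.7 px [305  49] [345 113]
wrist short_board conf 0.97 ctr 0.5369 -0.2113 sides 0.0402 0.0599 shortdir 11.7 px [228  53] [269 113]
wrist short_tray conf 0.76 ctr 0.5724 -0.2048 sides 0.1152 0.184 shortdir -78.7 px [193  24] [383 14
[... 169 characters left out ...]
, 30), (-16, 29), (-14, 35), (-12, 34), (-10, 39), (-8, 32), (-6, 37), (-4, 36), (-2, 40), (0, 32), (2, 36), (4, 38), (6, 37), (8, 34), (10, 40), (12, 33), (14, 42), (16, 38), (18, 25), (20, 38), (22, 37), (24, 32), (26, 31), (28, 67), (30, 125), (32, 131), (34, 125), (36, 170), (38, 171)]
[(-38, 169), (-36, 192), (-34, 201), (-32, 125), (-30, 130), (-28, 61), (-26, 21), (-24, 27), (-22, 30), (-20, 27), (-18, 28), (-16, 30), (-14, 27), (-12, 29), (-10, 24), (-8, 29), (-6, 31), (-4, 29), (-2, 27), (0, 27), (2, 31), (4, 37), (6, 36), (8, 31), (10, 34), (12, 31), (14, 34), (16, 33), (18, 31), (20, 34), (22, 30), (24, 35), (26, 27), (28, 78), (30, 97), (32, 129), (34, 130), (36, 127), (38, 130)]
```

```bash
python3 -m inch '0.045 -0.007 0 0.02 0.05;0.09 -0.014 0 0.05 0.05;0.135 -0.021 0 0.07 0.05;0.18 -0.028 0 0.09 0.05;0.2 -0.03 0 0.09 0.05' && python3 -m inch '0 0 0 0 0.05;0 0 0 0 0.05;0 0 0 0 0.05;0 0 0 0 0.05' && python3 - <<'E'
from h import *
im=save("wrist","w24");g=cv2.cvtColor(im,7);plan(0,0,0,0)
rect("wrist","slim_can_a",.0236,3);rect("wrist","long_board",.008);rect("wrist","long_tray",.01)
a=np.radians(6.05);c=np.array([.5987,-.0175])
def S(x,y,z):
    p=np.r_[c+np.array([x*np.cos(a)-y*np.sin(a),x*np.sin(a)+y*np.cos(a)])/1e3,z/1e3];r,k=np.round(proj("wrist",p)).astype(int)
    return int(g[r,k]) if 0<=r<480 and 0<=k<640 else -1
for x in(31,43): print(x,[(y,S(x,y,14)) for y in range(-66,67,2)])
print([(x,S(x,58,14)) for x in range(24,52)])
print("board x",[(x,S(x,0,8)) for x in range(-72,0,2)],"y",[(y,S(-53,y,8)) for y in range(-70,71,2)])
for d in arm.silhouettes("wrist","long_board")[:2]: print(d["conf"],d["point"],at("wrist",d["point"],.02))
E
```

```text
clock: 41.8
position: [0.5632, -0.1297, 0.3837]
ee_rot: [-2.092, -2.342, -0.002]
force: [1.0, 0.1, 0.6]
width: 0.549
gripper_force: 0.0
clock: 42.2
position: [0.5647, -0.1357, 0.3829]
ee_rot: [2.1, 2.337, -0.001]
force: [-0.4, -0.5, 0.3]
width: 0.545
gripper_force: 0.0
shift [ 0.1951 -0.5469  0.205 ] roll 0.10706691201387947 | pos [ 0.5646 -0.1355  0.3829] tip [ 0.5646 -0.1356  0.2049] yaw 6.1344821838938195 tilt [-0.0002 -0.0001 -1.    ] w 0.050026130075180274 q7 0.05351558937629684 t 42.25 F [0.9532 0.2658 0.2333]
wrist slim_can_a conf 0.71 ctr 0.6409 -0.0484 sides 0.0232 0.0429 shortdir 4.9 px [404 113] [429 158]
wrist slim_can_a conf 0.64 ctr 0.6328 0.0209 sides 0.0229 0.0473 shortdir 7.7 px [404  38] [428  86]
wrist long_board conf 0.96 ctr 0.5632 -0.0187 sides 0.0468 0.1109 shortdir 5.4 px [311  39] [361 152]
wrist long_tray conf 0.92 ctr 0.5995 -0.0145 sides 0.1546 0.185 shortdir -83.4 px [277  18] [467 177]
31 [(-66, 121), (-64, 120), (-62, 121), (-60, 181), (-58, 140), (-56, 117), (-54, 70), (-52, 20), (-50, 20), (-48, 18), (-46, 27), (-44, 20), (-42, 25), (-40, 28), (-38, 2
[... 2176 characters left out ...]
73), (-44, 179), (-42, 176), (-40, 178), (-38, 177), (-36, 178), (-34, 179), (-32, 178), (-30, 172), (-28, 168), (-26, 162), (-24, 172), (-22, 180), (-20, 109), (-18, 121), (-16, 127), (-14, 129), (-12, 129), (-10, 126), (-8, 128), (-6, 129), (-4, 127), (-2, 148), (0, 176), (2, 176), (4, 173), (6, 175), (8, 176), (10, 155), (12, 254), (14, 252), (16, 252), (18, 252), (20, 227), (22, 214), (24, 254), (26, 210), (28, 214), (30, 253), (32, 211), (34, 214), (36, 215), (38, 246), (40, 243), (42, 247), (44, 249), (46, 250), (48, 144), (50, 128), (52, 124), (54, 128), (56, 123), (58, 125), (60, 189), (62, 194), (64, 198), (66, 201), (68, 190), (70, 206)]
0.96 [96.3, 335.9] [ 0.5629 -0.0216  0.02  ]
```

```bash
python3 -c "
from cell import arm
print(arm.sign_off())"
```

```text
the job is handed in; nothing more can be done
None
```

The job is handed in at about 42 s: both boards measured centred in their pockets, the fat capacitor is centred on its ribs, and each slim capacitor sits on its own ribs about 2 mm off the lengthwise middle; no verdict came back. While picking up the long board I pressed the fingertips down to 67 N at the wrist (limit 120 N).

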